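# Free the seized clamp of a bench grinder's tool rest and close the gap to the stone

### The arm

A 7-joint arm with a two-finger parallel gripper is mounted at the origin on the work surface. World frame = base frame: x ahead of the robot, y to its left, z up, the work surface at z = 0. Lengths are in mm, angles in rad, forces in N, time in s.
With the tool pointing down it reaches from about 400 to 875 mm from the base axis. Payload 4.4 kg.
Tool frame: the origin (TCP) lies midway between the tips of the shut fingers; the grasp point (between the pads) lies 19 mm behind it; z points along the fingers, y is the line along which they close (so a half turn about z gives the same grasp; the last joint's range is limited). The gripper opens to 85 mm and grips with 20 to 120 N. Pads are 22 mm wide; open, the fingers measure 114 mm over their backs; the gripper's body (76 mm by 85 mm) begins 54 mm behind the grasp point. The pads swing forward as they close: fully open they stand 13 mm farther back than shut.
Start: joints at [1.147, 0.628, 0.038, 1.517, -0.027, 0.996, -0.02], TCP at [227.668, -608.839, 203.213] pointing down, gripper open.
Joint ranges: [-3.06, 3.06], [-0.37, 2.12], [-1.25, 1.32], [0.18, 2.47], [-1.1, 4.24], [0.23, 1.98], [-2.94, 2.94]. Speed limits (rad/s): [2.57, 2.57, 3.14, 3.14, 3.14, 3.14, 3.14].

### API

Orientations are given as [roll, pitch, yaw] about the fixed x, y, z axes, in that order (R = Rz(yaw) Ry(pitch) Rx(roll)).
In Python, from cell import read_state, get_image, finish_job gives the robot as it stands.
- The arm moves only by the tool send_rows, never from a script. Its argument "series" is a list of rows, each an object of numbers: "ax", "ay", "az": the turn, a rotation vector about the tool's x, y, z in rad; "dx", "dy", "dz": the shift along the tool's x, y, z in cm; "hand": the closure, from 0 (fully open) to 1 (shut). In form: [{"ax": .., "ay": .., "az": .., "dx": .., "dy": .., "dz": .., "hand": ..}, ...]. A call has 1 to 10 rows; each row is the pose to reach, as a shift and turn from the pose commanded when the call began, along the tool's axes at that moment; what a row does not reach only later rows make up. A row lasts 1/10 s, in which the tool goes at most 50 mm and 8.59 degrees, less where a joint would pass 70% of its speed; a pose out of reach is approached as far as the arm can. A call with a gripper value outside its range is refused whole. The fingers move at their own pace and stop on an object; the grip force is fixed at half the most. Time passes only in rows, so rows that repeat a pose let the fingers close. It gives the time, the measured TCP pose, the force, the opening and the grip force at its end, in the units of the state.
- read_state(): the state, without advancing time (a new reading comes with each control period).
- get_image(name): name is "side" or "top" or "wrist"; returns a dict with "pixels" (420x560x3 uint8, red, green, blue), "mtx" (3x3 intrinsics, pixels), "k1" (the pictures are not rectified: a ray, as slopes to the right and down, at radius r is drawn at 1 + k1 r^2 times it, then the intrinsics apply), "R" (3x3) and "t" (3): a world point X has camera coordinates R X + t. Camera axes: x right, y down, z forward; pixel columns grow to the right and rows downward; lengths in mm; the calibration is good to about 2 mm. A picture is of the moment at which its call begins. There is no depth.
- finish_job(): hands the job in; it is judged then, once.
The state is a dict: "clock": time; "qpos": joint angles; "qd": joint speeds; "tau": joint torques, N m; "eef_pos": TCP position; "tool_rot": TCP orientation; "force": force on the tool from outside, world axes, zero at the start; "torque": the same for the moment, N m; "width": finger opening in mm; "gripper_force": force on a finger pad.
Only numpy, scipy, OpenCV 4.12 (cv2) and the standard library are available. Lean on these libraries where they do the work, as an engineer would, in place of code of your own. Each camera call takes 0.05 s, during which the arm holds its last target. There are 200 camera calls.

### The job

The clamp knob of the bench grinder's tool rest has rusted in: rock it gently back and forth in small arcs, easing off as soon as it resists so that the thin rusted stud is not wrung off, until it breaks free. Slacken it, slide the tool rest up until a gap of about 2 mm is left to the grinding stone, then turn the knob back clockwise until it is tight again. Leave the spray can, the mug and the wrench where they are.

Things in the scene. Friction and masses are not known exactly. Their poses are not given: they have to be found in the camera images.
- grinder: Grey bench grinder, fixed, 430 mm long, 231 high: motor, a grey stone (150 mm diameter, 25 wide) at the end nearer the robot, a wire wheel at the far end. Origin on the bench below the clamp knob's axis; own x level, from the knob to the stone (world +y, turned up to 0.6 rad to -x), z up, motor at -y. Own x = 153, z = 145: the stone's centre; its guard begins at x = 105.
- wheel_face (a point): Point of the stone's rim that faces the tool rest: own x = 78 mm, y = 0 of the grinder, 140 mm above the bench (level with the rest plate's top).
- knob_grip (a point): Centre of the clamp knob's head, 170 mm above the bench; the knob does not rise. Black round fluted knob, upright axis, 50 mm in diameter, head 158 to 184 mm above the bench on a hub 24 mm in diameter; the rest plate's top below it is at 140 mm. Grip it across the diameter from above.
- stud (a joint): Turn of the stud (and knob) in its thread, rad: 0 at the start, + = counter-clockwise from above = loosening. Friction 0.1 to 0.25 N m. Seized, it turns between hidden hard ends 0.07 to 0.25 to either side; taken right up to one end, the other side gives a little more; after 4 or 5 alternate ends it runs free, to 3. Rest clamped below 0.4, loose above 0.6; clockwise it ends hard at -0.12 to -0.22.
- neck (a joint): Wind-up of the stud's thin rusted neck, rad: the knob's turn relative to the stud, + counter-clockwise; 0 unloaded, springs back. It is the torque on the knob divided by 4 N m per rad (running friction alone: 0.03 to 0.06 rad). It shears at 0.15 rad = 0.6 N m, either way.
- rest_edge (a point): Middle of the tool rest's working edge, top face. The rest: a steel plate 6 mm thick, top 140 mm above the bench; a table 70 mm wide, 30 deep at the stone, and a slotted shank 30 wide running back under the knob. Unclamped it slides along the grinder's own x with about 2 N, until the edge meets the stone. The gap, level distance from here to wheel_face, is 14 to 26 mm at the start.
- rest_tab (a point): Middle of the upturned tab at the rest's end away from the stone, 158 mm above the bench; the grip for sliding the rest, from above. Tab 30 mm wide (grinder's own y), 8 thick (own x), top 172 mm above the bench, free space beside and below it. 159.5 mm behind rest_edge, moves with it.
- spray_can: Blue spray can, 52 mm in diameter, 150 mm high, standing; origin at its foot. Leave it.
- cup: Steel mug, 80 mm in diameter, 85 mm high, standing; origin at its foot. Leave it.
- wrench: Steel wrench lying flat on the bench; origin on the bench below its middle. Leave it.

How it is judged:
By the outcome, as a careful person would: the job done as asked, in the order asked, and still so for the second after the job is handed in, with the robot touching nothing.
It also fails if it takes over 72 s, if anything falls off the work surface, if the arm or the gripper's body presses on something with over 40 N, if the wrist force passes 120 N, or if a joint passes its speed limit or range.

## Working session

There is one attempt and no reset: what is moved stays moved. The work goes in short steps, Python scripts to look and compute and a tool call to move; the robot and the scene stay as the last step left them, time stands still between calls to the robot, and variables do not carry over. Pictures are saved under pics/ and viewed, at most 13 in all, crops included, and the job is handed in when it is done.

Besides the shell and the picture viewer there is one more tool, called after "Request:" by a JSON object that holds its "api" and its "payload". send_rows: Moves the arm, as the interface text tells. Its arguments: {"type":"object","properties":{"series":{"type":"array","items":{"type":"object","properties":{"ax":{"type":"number"},"ay":{"type":"number"},"az":{"type":"number"},"dx":{"type":"number"},"dy":{"type":"number"},"dz":{"type":"number"},"hand":{"type":"number"}}}}},"required":["series"]}

```bash
mkdir -p pics; cat > h.py <<'E'
import numpy as np, cv2
from cell import read_state, get_image, finish_job
def snap(n,f):
    im=get_image(n); cv2.imwrite('pics/'+f+'.png',im['pixels'][:,:,::-1]); np.savez('pics/'+f+'.npz',**im); return im
def load(f): return np.load('pics/'+f+'.npz')
def proj(im,P):
    P=np.atleast_2d(P).astype(float); c=P@im['R'].T+im['t']; s=c[:,:2]/c[:,2:]
    s=s*(1+im['k1']*(s**2).sum(1,keepdims=True)); m=im['mtx']
    return np.c_[s[:,0]*m[0,0]+m[0,2], s[:,1]*m[1,1]+m[1,2]]
def ray(im,uv,z):
    m=im['mtx']; K=np.array([im['k1'],0,0,0],float)
    s=cv2.undistortPoints(np.array([[uv]],float),m,K)[0,0]
    d=im['R'].T@np.array([s[0],s[1],1]); o=-im['R'].T@im['t']
    return o+d*(z-o[2])/d[2]
E
python3 - <<'E'
from h import *
a=snap('top','top0');b=snap('side','side0')
both=0
s=read_state();print(s)
for i in (a,b): print(i['mtx'],i['k1'],-i['R'].T@i['t'])
E
```

```text
{'clock': 0.1, 'qpos': array([ 1.14719142,  0.62924885,  0.0384599 ,  1.51827753, -0.02701022,
        0.9962818 , -0.01999737]), 'qd': array([ 5.32221072e-05, -1.01450286e-03, -1.79539010e-04, -1.77331002e-03,
        2.14967370e-04,  1.47474667e-03, -1.08821154e-03]), 'tau': array([ 2.85827919e-03, -5.64526892e+01,  1.23022377e+00, -1.93972474e+01,
        1.12408717e-02,  5.39772431e-03,  2.69883844e-05]), 'eef_pos': array([ 227.45255255, -608.25766014,  202.38140641]), 'tool_rot': array([-3.13989553e+00,  1.72576075e-05,  3.57789522e-01]), 'force': array([-0.47285875, -0.559186  ,  0.70224671]), 'torque': array([-0.00050396,  0.00030415,  0.03300665]), 'gripper_force': 0.0, 'width': 85.48968285092492}
[[417.32301682   0.         282.13457301]
 [  0.         417.32301682 207.82425278]
 [  0.           0.           1.        ]] -0.08740356032947802 [ 477.25421853 -101.27533822  837.08548077]
[[528.3568913    0.         279.11640615]
 [  0.         528.3568913  204.87794754]
 [  0.           0.           1.        ]] -0.04178879399248623 [ 281.91606295 -656.94719359  749.40806373]
```

View pics/top0.png

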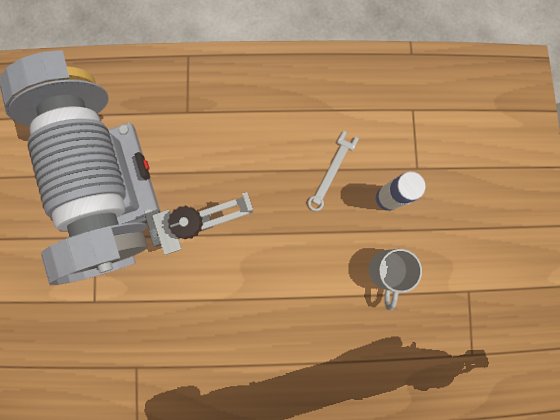

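View pics/side0.png

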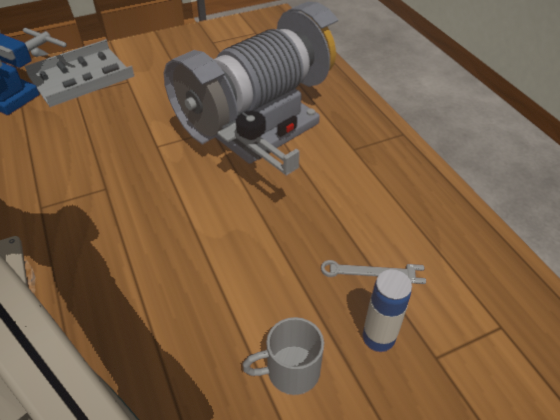

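Top view: knob head at about (184,222), tab at (248,203), rest edge at about (160,232), stone beyond to the left. I'll enlarge that part and fit it.

```bash
python3 - <<'E'
from h import *
a=load('top0');b=load('side0')
A=cv2.resize(a['pixels'][185:265,130:260],None,fx=6,fy=6,interpolation=cv2.INTER_CUBIC)
cv2.imwrite('pics/c1.png',A[:,:,::-1])
B=cv2.resize(b['pixels'][90:180,200:310],None,fx=6,fy=6,interpolation=cv2.INTER_CUBIC)
cv2.imwrite('pics/c2.png',B[:,:,::-1])
print(ray(a,(184.5,222),184),ray(a,(248,203),172),ray(b,(250,121),184),ray(b,(291,158),172))
E
```

```text
[541.08089241  31.16489879 184.        ] [570.65259224 -68.30928045 172.        ] [538.34154174  25.83994966 184.        ] [568.0207071  -77.41562383 172.        ]
```

View pics/c1.png

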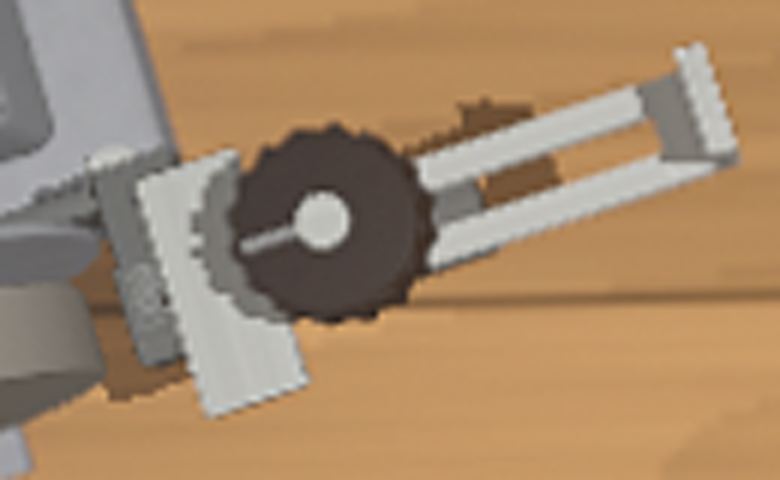

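View pics/c2.png

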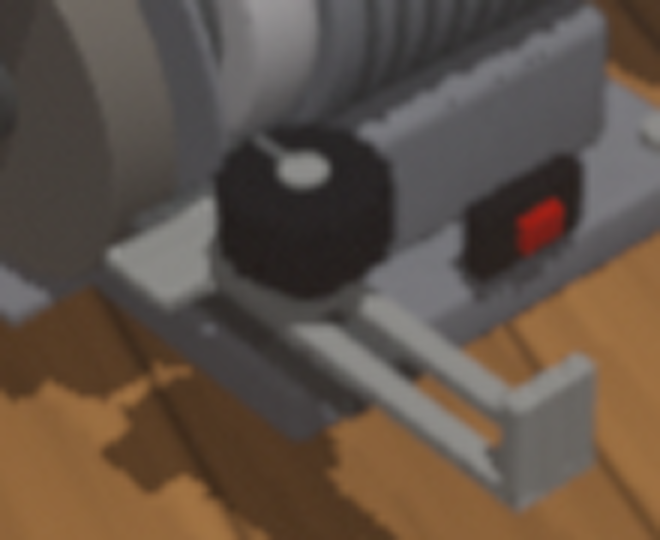

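Crops: knob's white centre dot at top (183.3,221.3), side (250.1,117.9); table corners and tab top corners are readable. Fit grinder pose and gap.

```bash
cat > fit.py <<'E'
from h import *
from scipy.optimize import least_squares
a=load('top0');b=load('side0')
c1=lambda x,y:((x+.5)/6+130-.5,(y+.5)/6+185-.5)
c2=lambda x,y:((x+.5)/6+200-.5,(y+.5)/6+90-.5)
# (own x rel: 'k' knob or 'e' edge offset, own y, z)
top=[('k',0,0,184.5,c1(322,220)),('e',0,-35,140,c1(140,185)),('e',0,35,140,c1(210,415)),('e',-30,35,140,c1(307,380)),('e',-30,-35,140,c1(237,152)),
('e',-163.5,-15,172,c1(703,43)),('e',-163.5,15,172,c1(738,153)),('e',-155.5,-15,172,c1(677,50)),('e',-155.5,15,172,c1(713,160))]
side=[('k',0,0,184.5,c2(303,170)),('e',0,35,140,c2(108,255)),('e',-163.5,15,172,c2(512,405)),('e',-163.5,-15,172,c2(595,365))]
def own(p,x,y,z):
    s,c=np.sin(p[2]),np.cos(p[2]); return np.array([p[0]-s*x-c*y,p[1]+c*x-s*y,z])
def pts(p,L): return np.array([own(p,x+(0 if k=='k' else 78-p[3]),y,z) for k,x,y,z,_ in L])
def res(p):
    r=[]
    for im,L,o in((a,top,p[4:6]),(b,side,p[6:8])):
        r.append((proj(im,pts(p,L))+o-np.array([l[4] for l in L])).ravel())
    return np.r_[np.concatenate(r),p[4:]*.6]
f=least_squares(res,[540,29,.3,20,0,0,0,0],loss='soft_l1')
print(f.x.round(3)); print(res(f.x)[:18].reshape(-1,2).round(1),res(f.x)[18:26].reshape(-1,2).round(1))
p=f.x; print('tab',own(p,78-p[3]-159.5,0,158))
E
python3 fit.py
```

```text
[ 5.41751e+02  3.36460e+01  3.02000e-01  2.35070e+01  6.84000e-01
 -7.00000e-02 -2.10000e-01 -1.50000e-02]
[[ 0.3  0.3]
 [-0.9 -0.8]
 [-0.5  0.6]
 [ 0.5  0.7]
 [-0.1 -1. ]
 [ 0.3  0.2]
 [ 0.3 -0.6]
 [-0.1  0.6]
 [-0.3 -0.2]] [[-0.2 -0.2]
 [-0.7 -0.7]
 [ 0.7  1.3]
 [ 0.3 -0. ]]
tab [573.02477692 -66.59556214 158.        ]
```

Request:
{"api": "send_rows", "payload": {"series": [{"dx": 0, "dy": 0, "dz": -4, "hand": 0}, {"dx": 4, "dy": -3, "dz": -7.7, "az": -0.14, "hand": 0}, {"dx": 52, "dy": -49, "dz": -7.7, "az": -1.24, "hand": 0}, {"dx": 52, "dy": -49, "dz": -7.7, "az": -1.24, "hand": 0}, {"dx": 52, "dy": -49, "dz": -7.7, "az": -1.24, "hand": 0}, {"dx": 52, "dy": -49, "dz": -7.7, "az": -1.24, "hand": 0}, {"dx": 52, "dy": -49, "dz": -7.7, "az": -1.24, "hand": 0}, {"dx": 52, "dy": -49, "dz": -7.7, "az": -1.24, "hand": 0}, {"dx": 52, "dy": -49, "dz": -7.7, "az": -1.24, "hand": 0}, {"dx": 52, "dy": -49, "dz": -7.7, "az": -1.24, "hand": 0}]}}

```text
invalid input at $.series[0]: expected keys ax, ay, az, dx, dy, dz, hand
```

Request:
{"api": "send_rows", "payload": {"series": [{"ax": 0, "ay": 0, "az": 0, "dx": 0, "dy": 0, "dz": -4, "hand": 0}, {"ax": 0, "ay": 0, "dx": 4, "dy": -3, "dz": -7.7, "az": -0.14, "hand": 0}, {"ax": 0, "ay": 0, "dx": 52, "dy": -49, "dz": -7.7, "az": -1.24, "hand": 0}, {"ax": 0, "ay": 0, "dx": 52, "dy": -49, "dz": -7.7, "az": -1.24, "hand": 0}, {"ax": 0, "ay": 0, "dx": 52, "dy": -49, "dz": -7.7, "az": -1.24, "hand": 0}, {"ax": 0, "ay": 0, "dx": 52, "dy": -49, "dz": -7.7, "az": -1.24, "hand": 0}, {"ax": 0, "ay": 0, "dx": 52, "dy": -49, "dz": -7.7, "az": -1.24, "hand": 0}, {"ax": 0, "ay": 0, "dx": 52, "dy": -49, "dz": -7.7, "az": -1.24, "hand": 0}, {"ax": 0, "ay": 0, "dx": 52, "dy": -49, "dz": -7.7, "az": -1.24, "hand": 0}, {"ax": 0, "ay": 0, "dx": 52, "dy": -49, "dz": -7.7, "az": -1.24, "hand": 0}]}}

```text
clock: 1.1
eef_pos: [423.8, -213.1, 277.2]
tool_rot: [-3.142, 0.0, 1.602]
force: [0.3, 0.3, 0.1]
width: 85.6
gripper_force: 0.0
```

```bash
cat > go.py <<'E'
import sys
from h import *
from scipy.spatial.transform import Rotation as Ro
def go(x,y,z,yaw):
    s=read_state(); R=Ro.from_euler('xyz',s['tool_rot']); T=Ro.from_euler('xyz',[np.pi,0,yaw])
    print('clk',s['clock'],'pos',s['eef_pos'].round(1),s['tool_rot'].round(3),'q',s['qpos'].round(2))
    print('d cm',(R.inv().apply(np.array([x,y,z])-s['eef_pos'])/10).round(2),'a',(R.inv()*T).as_rotvec().round(3))
if __name__=='__main__': go(*map(float,sys.argv[1:5]))
E
python3 go.py 541.5 32.3 280 1.6
```

```text
clk 1.1 pos [ 423.8 -213.1  277.2] [-3.142  0.     1.602] q [ 0.69  0.31 -0.37  1.88  0.13  0.98  0.29]
d cm [24.16 12.52 -0.28] a [-0.     0.     0.002]
```

Request:
{"api": "send_rows", "payload": {"series": [{"ax": 0, "ay": 0, "az": 0, "dx": 24, "dy": 12.4, "dz": 0, "hand": 0}, {"ax": 0, "ay": 0, "az": 0, "dx": 24, "dy": 12.4, "dz": 0, "hand": 0}, {"ax": 0, "ay": 0, "az": 0, "dx": 24, "dy": 12.4, "dz": 0, "hand": 0}, {"ax": 0, "ay": 0, "az": 0, "dx": 24, "dy": 12.4, "dz": 0, "hand": 0}, {"ax": 0, "ay": 0, "az": 0, "dx": 24, "dy": 12.4, "dz": 0, "hand": 0}, {"ax": 0, "ay": 0, "az": 0, "dx": 24, "dy": 12.4, "dz": 0, "hand": 0}, {"ax": 0, "ay": 0, "az": 0, "dx": 24, "dy": 12.4, "dz": 0, "hand": 0}, {"ax": 0, "ay": 0, "az": 0, "dx": 24, "dy": 12.4, "dz": 0, "hand": 0}, {"ax": 0, "ay": 0, "az": 0, "dx": 24, "dy": 12.4, "dz": 0, "hand": 0}]}}

```text
clock: 2.0
eef_pos: [540.4, 26.4, 276.9]
tool_rot: [-3.14, 0.001, 1.595]
force: [-0.2, 0.1, 0.0]
width: 85.5
gripper_force: 0.0
```

```bash
python3 - <<'E'
from h import *
from go import go
go(541.5,32.3,280,1.6)
w=snap('wrist','w1'); print(-w['R'].T@w['t'],proj(w,[[541.5,32.3,184]]))
E
```

```text
clk 2.0 pos [540.4  26.4 276.9] [-3.140e+00  1.000e-03  1.595e+00] q [ 0.2   0.42 -0.43  1.71  0.2   1.05 -0.28]
d cm [ 0.58  0.13 -0.31] a [-0.001  0.001 -0.005]
[538.27476346 110.65525457 447.4910311 ] [[274.52168545 200.83510009]]
```

View pics/w1.png

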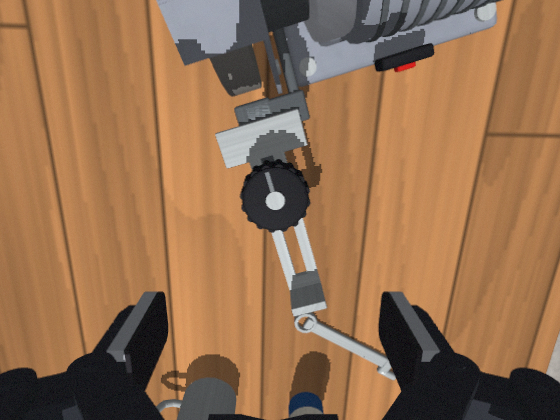

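Wrist view: knob dot at (275.5,201), 1 px from prediction, pointer line toward the stone. Descend.

Request:
{"api": "send_rows", "payload": {"series": [{"ax": 0, "ay": 0, "az": 0, "dx": 0.3, "dy": 0.1, "dz": 4, "hand": 0}, {"ax": 0, "ay": 0, "az": 0, "dx": 0.5, "dy": 0.1, "dz": 8, "hand": 0}, {"ax": 0, "ay": 0, "az": 0, "dx": 0.5, "dy": 0.1, "dz": 11, "hand": 0}, {"ax": 0, "ay": 0, "az": 0, "dx": 0.5, "dy": 0.1, "dz": 12.8, "hand": 0}, {"ax": 0, "ay": 0, "az": 0, "dx": 0.5, "dy": 0.1, "dz": 12.8, "hand": 0}, {"ax": 0, "ay": 0, "az": 0, "dx": 0.5, "dy": 0.1, "dz": 12.8, "hand": 0}]}}

```text
clock: 2.65
eef_pos: [542.1, 32.4, 149.8]
tool_rot: [3.141, 0.0, 1.596]
force: [-0.3, 0.5, 0.5]
width: 85.2
gripper_force: 0.0
```

```bash
python3 - <<'E'
from go import *
go(541.8,32.3,148,1.6)
s=read_state();print(s['torque'],s['force'])
E
```

```text
clk 2.65 pos [542.1  32.4 149.8] [3.141 0.    1.596] q [ 0.14  0.57 -0.38  1.87  0.29  0.76 -0.37]
d cm [-0.01 -0.03  0.18] a [ 0.     0.    -0.004]
[-0.05155602 -0.05541251 -0.01064442] [-0.27711381  0.51873971  0.50151147]
```

Well centred. Close.

Request:
{"api": "send_rows", "payload": {"series": [{"ax": 0, "ay": 0, "az": 0, "dx": 0, "dy": 0, "dz": 0.1, "hand": 0.5}, {"ax": 0, "ay": 0, "az": 0, "dx": 0, "dy": 0, "dz": 0.1, "hand": 1}, {"ax": 0, "ay": 0, "az": 0, "dx": 0, "dy": 0, "dz": 0.1, "hand": 1}, {"ax": 0, "ay": 0, "az": 0, "dx": 0, "dy": 0, "dz": 0.1, "hand": 1}, {"ax": 0, "ay": 0, "az": 0, "dx": 0, "dy": 0, "dz": 0.1, "hand": 1}, {"ax": 0, "ay": 0, "az": 0, "dx": 0, "dy": 0, "dz": 0.1, "hand": 1}]}}

```text
clock: 3.25
eef_pos: [542.0, 33.2, 150.0]
tool_rot: [3.14, 0.001, 1.598]
force: [-3.1, -1.6, 8.8]
width: 46.2
gripper_force: 59.9
```

```bash
cat > st.py <<'E'
from cell import read_state
s=read_state();print(s['clock'],'tz %.3f yaw %.4f q7 %.3f'%(s['torque'][2],s['tool_rot'][2],s['qpos'][6]),s['torque'].round(2),s['force'].round(1),s['eef_pos'].round(1),s['width'],s['gripper_force'])
E
python3 st.py
```

```text
3.25 tz -0.043 yaw 1.5977 q7 -0.376 [-0.21  0.71 -0.04] [-3.1 -1.6  8.8] [542.   33.2 150. ] 46.15877470989742 59.89154577255249
```

Request:
{"api": "send_rows", "payload": {"series": [{"ax": 0, "ay": 0, "az": -0.02, "dx": 0, "dy": 0, "dz": -0.05, "hand": 1}, {"ax": 0, "ay": 0, "az": -0.04, "dx": 0, "dy": 0, "dz": -0.1, "hand": 1}, {"ax": 0, "ay": 0, "az": -0.06, "dx": 0, "dy": 0, "dz": -0.1, "hand": 1}, {"ax": 0, "ay": 0, "az": -0.06, "dx": 0, "dy": 0, "dz": -0.1, "hand": 1}]}}

```text
clock: 3.65
eef_pos: [542.0, 33.3, 150.0]
tool_rot: [3.141, 0.0, 1.658]
force: [-2.4, -0.5, 7.3]
width: 46.2
gripper_force: 61.5
```

```bash
python3 st.py
```

```text
3.65 tz -0.082 yaw 1.6585 q7 -0.327 [-0.08  0.56 -0.08] [-2.4 -0.5  7.3] [542.   33.3 150. ] 46.2486587600436 61.502158641815186
```

Request:
{"api": "send_rows", "payload": {"series": [{"ax": 0, "ay": 0, "az": -0.02, "dx": 0, "dy": 0, "dz": -0.05, "hand": 1}, {"ax": 0, "ay": 0, "az": -0.04, "dx": 0, "dy": 0, "dz": -0.1, "hand": 1}, {"ax": 0, "ay": 0, "az": -0.04, "dx": 0, "dy": 0, "dz": -0.1, "hand": 1}]}}

```text
clock: 3.95
eef_pos: [541.9, 33.2, 150.2]
tool_rot: [3.142, -0.0, 1.699]
force: [-0.3, -0.0, 2.1]
width: 45.7
gripper_force: 61.7
```

```bash
python3 st.py
```

```text
3.95 tz -0.107 yaw 1.6985 q7 -0.294 [-0.07  0.12 -0.11] [-0.3 -0.   2.1] [541.9  33.2 150.2] 45.682504779559196 61.66417121887207
```

Request:
{"api": "send_rows", "payload": {"series": [{"ax": 0, "ay": 0, "az": -0.02, "dx": 0, "dy": 0, "dz": 0, "hand": 1}, {"ax": 0, "ay": 0, "az": -0.04, "dx": 0, "dy": 0, "dz": 0, "hand": 1}, {"ax": 0, "ay": 0, "az": -0.04, "dx": 0, "dy": 0, "dz": 0, "hand": 1}]}}

```text
clock: 4.25
eef_pos: [541.9, 33.4, 150.2]
tool_rot: [-3.142, -0.0, 1.738]
force: [-0.6, -0.3, 0.7]
width: 45.7
gripper_force: 61.5
```

```bash
python3 st.py; python3 - <<'E'
from h import *
for n in ('wrist','top'): snap(n,n+'_g')
a=cv2.imread('pics/wrist_g.png');b=cv2.imread('pics/top_g.png')[190:260,140:230]
b=cv2.resize(b,(540,420),interpolation=cv2.INTER_CUBIC)
cv2.imwrite('pics/g.png',cv2.resize(np.hstack([a,b]),(800,305)))
E
```

```text
4.25 tz -0.211 yaw 1.7383 q7 -0.263 [ 0.06  0.13 -0.21] [-0.6 -0.3  0.7] [541.9  33.4 150.2] 45.699676098868295 61.54571771621704
```

View pics/g.png

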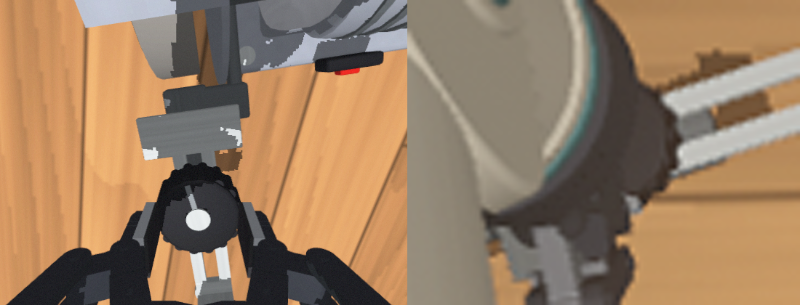

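Wrist view while gripped: dot at about (272,301), pointer line up-left of it, clearly visible, so I can track the knob angle by code.

```bash
cat > ang.py <<'E'
from h import *
def angle(im):
    g=im['pixels'].astype(float).mean(2)
    c=proj(im,[[541.8,32.8,184.5]])[0].astype(int)
    vv,uu=np.mgrid[max(c[1]-60,0):min(c[1]+60,420),c[0]-60:c[0]+60]
    P=np.array([ray(im,(u,v),184.5)[:2] for u,v in zip(uu.ravel(),vv.ravel())])
    G=g[vv.ravel(),uu.ravel()]
    r=np.hypot(*(P-[541.8,32.8]).T)
    d=P[(r<8)&(G>130)].mean(0)
    q=P-d; r=np.hypot(*q.T); m=(r>8)&(r<19)
    w=np.clip(G-70,0,None)*m
    v=(q*w[:,None]).sum(0); 
    return d.round(1),np.arctan2(v[1],v[0])
if __name__=='__main__':
    import time
    im=get_image('wrist'); print('knob',angle(im))
E
cat >> st.py <<'E'
import sys
if len(sys.argv)>1:
    from ang import *; d,a=angle(get_image('wrist')); print('knob',d,'turn %.3f  minus yaw %.3f'%(a-1.885,a-s['tool_rot'][2]))
E
python3 - <<'E'
from ang import *
print(angle(load('w1')),angle(load('wrist_g')))
E
```

```text
(array([541.8,  32.8]), np.float64(1.8819356700942462)) (array([541.6,  32.6]), np.float64(2.0049093102956026))
```

Knob has turned 0.123, following the hand. Baseline angle 1.882.

Request:
{"api": "send_rows", "payload": {"series": [{"ax": 0, "ay": 0, "az": -0.02, "dx": 0, "dy": 0, "dz": 0, "hand": 1}, {"ax": 0, "ay": 0, "az": -0.03, "dx": 0, "dy": 0, "dz": 0, "hand": 1}, {"ax": 0, "ay": 0, "az": -0.03, "dx": 0, "dy": 0, "dz": 0, "hand": 1}]}}

```text
clock: 4.65
eef_pos: [541.9, 33.5, 150.2]
tool_rot: [3.142, -0.0, 1.768]
force: [-1.1, 0.2, -0.8]
width: 46.1
gripper_force: 61.4
```

```bash
sed -i s/1.885/1.882/ st.py; python3 st.py 1
```

```text
4.65 tz -0.230 yaw 1.7680 q7 -0.239 [ 0.14  0.04 -0.23] [-1.1  0.2 -0.8] [541.9  33.5 150.2] 46.14710445756352 61.40837788581848
knob [541.6  32.6] turn 0.152  minus yaw 0.266
```

Request:
{"api": "send_rows", "payload": {"series": [{"ax": 0, "ay": 0, "az": -0.02, "dx": 0, "dy": 0, "dz": 0, "hand": 1}, {"ax": 0, "ay": 0, "az": -0.03, "dx": 0, "dy": 0, "dz": 0, "hand": 1}, {"ax": 0, "ay": 0, "az": -0.03, "dx": 0, "dy": 0, "dz": 0, "hand": 1}]}}

```text
clock: 5.0
eef_pos: [541.8, 33.6, 150.2]
tool_rot: [-3.142, -0.0, 1.798]
force: [-1.0, 0.2, -1.0]
width: 46.2
gripper_force: 61.4
```

```bash
python3 st.py 1
```

```text
5.0 tz -0.253 yaw 1.7981 q7 -0.216 [ 0.37  0.03 -0.25] [-1.   0.2 -1. ] [541.8  33.6 150.2] 46.23955503647572 61.42176032066345
knob [541.6  32.7] turn 0.182  minus yaw 0.266
```

Request:
{"api": "send_rows", "payload": {"series": [{"ax": 0, "ay": 0, "az": -0.02, "dx": 0, "dy": 0, "dz": 0, "hand": 1}, {"ax": 0, "ay": 0, "az": -0.03, "dx": 0, "dy": 0, "dz": 0, "hand": 1}, {"ax": 0, "ay": 0, "az": -0.03, "dx": 0, "dy": 0, "dz": 0, "hand": 1}]}}

```text
clock: 5.35
eef_pos: [541.8, 33.7, 150.2]
tool_rot: [-3.142, -0.001, 1.828]
force: [-1.4, 2.2, -1.0]
width: 45.8
gripper_force: 61.5
```

```bash
python3 st.py 1
```

```text
5.35 tz -0.438 yaw 1.8282 q7 -0.192 [ 0.5  -0.01 -0.44] [-1.4  2.2 -1. ] [541.8  33.7 150.2] 45.80201619294221 61.48059010505676
knob [541.6  32.7] turn 0.205  minus yaw 0.259
```

Hit the CCW end (torque jump to 0.44). Ease off and reverse.

Request:
{"api": "send_rows", "payload": {"series": [{"ax": 0, "ay": 0, "az": 0.05, "dx": 0, "dy": 0, "dz": 0, "hand": 1}, {"ax": 0, "ay": 0, "az": 0.1, "dx": 0, "dy": 0, "dz": 0, "hand": 1}, {"ax": 0, "ay": 0, "az": 0.15, "dx": 0, "dy": 0, "dz": 0, "hand": 1}, {"ax": 0, "ay": 0, "az": 0.2, "dx": 0, "dy": 0, "dz": 0, "hand": 1}, {"ax": 0, "ay": 0, "az": 0.25, "dx": 0, "dy": 0, "dz": 0, "hand": 1}, {"ax": 0, "ay": 0, "az": 0.28, "dx": 0, "dy": 0, "dz": 0, "hand": 1}, {"ax": 0, "ay": 0, "az": 0.31, "dx": 0, "dy": 0, "dz": 0, "hand": 1}, {"ax": 0, "ay": 0, "az": 0.33, "dx": 0, "dy": 0, "dz": 0, "hand": 1}, {"ax": 0, "ay": 0, "az": 0.33, "dx": 0, "dy": 0, "dz": 0, "hand": 1}]}}

```text
clock: 6.3
eef_pos: [541.9, 33.1, 150.2]
tool_rot: [3.142, 0.0, 1.498]
force: [-0.2, -1.3, -1.4]
width: 46.1
gripper_force: 61.6
```

```bash
python3 st.py 1
```

```text
6.3 tz 0.254 yaw 1.4977 q7 -0.453 [-0.01 -0.03  0.25] [-0.2 -1.3 -1.4] [541.9  33.1 150.2] 46.074572866334385 61.577028036117554
knob [541.5  32.7] turn -0.104  minus yaw 0.280
```

Request:
{"api": "send_rows", "payload": {"series": [{"ax": 0, "ay": 0, "az": 0.02, "dx": 0, "dy": 0, "dz": 0, "hand": 1}, {"ax": 0, "ay": 0, "az": 0.03, "dx": 0, "dy": 0, "dz": 0, "hand": 1}, {"ax": 0, "ay": 0, "az": 0.03, "dx": 0, "dy": 0, "dz": 0, "hand": 1}]}}

```text
clock: 6.65
eef_pos: [541.9, 33.1, 150.2]
tool_rot: [3.142, 0.0, 1.467]
force: [-0.2, -0.3, -2.4]
width: 46.3
gripper_force: 61.6
```

```bash
python3 st.py
```

```text
6.65 tz 0.326 yaw 1.4673 q7 -0.477 [-0.15 -0.1   0.33] [-0.2 -0.3 -2.4] [541.9  33.1 150.2] 46.26340962225322 61.603360176086426
```

Request:
{"api": "send_rows", "payload": {"series": [{"ax": 0, "ay": 0, "az": 0.02, "dx": 0, "dy": 0, "dz": 0, "hand": 1}, {"ax": 0, "ay": 0, "az": 0.02, "dx": 0, "dy": 0, "dz": 0, "hand": 1}]}}

```text
clock: 6.85
eef_pos: [541.9, 33.1, 150.3]
tool_rot: [3.142, 0.0, 1.447]
force: [1.0, -0.2, -3.3]
width: 45.8
gripper_force: 61.6
```

```bash
python3 st.py
```

```text
6.85 tz 0.331 yaw 1.4469 q7 -0.493 [-0.15 -0.1   0.33] [ 1.  -0.2 -3.3] [541.9  33.1 150.3] 45.79785771517819 61.62782907485962
```

Request:
{"api": "send_rows", "payload": {"series": [{"ax": 0, "ay": 0, "az": 0.02, "dx": 0, "dy": 0, "dz": 0, "hand": 1}, {"ax": 0, "ay": 0, "az": 0.02, "dx": 0, "dy": 0, "dz": 0, "hand": 1}]}}

```text
clock: 7.05
eef_pos: [541.9, 33.2, 150.3]
tool_rot: [3.141, 0.0, 1.427]
force: [-0.8, -1.0, -2.4]
width: 46.0
gripper_force: 61.6
```

```bash
python3 st.py 1
```

```text
7.05 tz 0.324 yaw 1.4269 q7 -0.509 [-0.26 -0.16  0.32] [-0.8 -1.  -2.4] [541.9  33.2 150.3] 46.01406262379235 61.64616823196411
knob [541.5  32.7] turn -0.174  minus yaw 0.281
```

Request:
{"api": "send_rows", "payload": {"series": [{"ax": 0, "ay": 0, "az": 0.02, "dx": 0, "dy": 0, "dz": 0, "hand": 1}, {"ax": 0, "ay": 0, "az": 0.03, "dx": 0, "dy": 0, "dz": 0, "hand": 1}, {"ax": 0, "ay": 0, "az": 0.03, "dx": 0, "dy": 0, "dz": 0, "hand": 1}]}}

```text
clock: 7.4
eef_pos: [541.9, 33.3, 150.2]
tool_rot: [3.142, 0.0, 1.397]
force: [-0.0, -0.9, -2.4]
width: 46.2
gripper_force: 61.7
```

```bash
python3 st.py 1
```

```text
7.4 tz 0.223 yaw 1.3971 q7 -0.533 [-0.23 -0.12  0.22] [-0.  -0.9 -2.4] [541.9  33.3 150.2] 46.172000058350505 61.688586473464966
knob [541.5  32.7] turn -0.200  minus yaw 0.285
```

Request:
{"api": "send_rows", "payload": {"series": [{"ax": 0, "ay": 0, "az": 0.02, "dx": 0, "dy": 0, "dz": 0, "hand": 1}, {"ax": 0, "ay": 0, "az": 0.03, "dx": 0, "dy": 0, "dz": 0, "hand": 1}, {"ax": 0, "ay": 0, "az": 0.03, "dx": 0, "dy": 0, "dz": 0, "hand": 1}]}}

```text
clock: 7.75
eef_pos: [541.9, 33.2, 150.3]
tool_rot: [3.142, 0.0, 1.367]
force: [-0.2, -2.4, -2.7]
width: 45.8
gripper_force: 61.7
```

```bash
python3 st.py 1
```

```text
7.75 tz 0.308 yaw 1.3674 q7 -0.556 [-0.35 -0.15  0.31] [-0.2 -2.4 -2.7] [541.9  33.2 150.3] 45.80992589600059 61.69862508773804
knob [541.5  32.7] turn -0.232  minus yaw 0.283
```

Request:
{"api": "send_rows", "payload": {"series": [{"ax": 0, "ay": 0, "az": 0.02, "dx": 0, "dy": 0, "dz": 0, "hand": 1}, {"ax": 0, "ay": 0, "az": 0.03, "dx": 0, "dy": 0, "dz": 0, "hand": 1}, {"ax": 0, "ay": 0, "az": 0.03, "dx": 0, "dy": 0, "dz": 0, "hand": 1}]}}

```text
clock: 8.1
eef_pos: [541.9, 33.1, 150.2]
tool_rot: [3.142, 0.0, 1.337]
force: [0.1, -2.7, -2.4]
width: 46.0
gripper_force: 61.7
```

```bash
python3 st.py 1
```

```text
8.1 tz 0.397 yaw 1.3374 q7 -0.580 [-0.48 -0.1   0.4 ] [ 0.1 -2.7 -2.4] [541.9  33.1 150.2] 46.04518844393721 61.70014142990112
knob [541.5  32.7] turn -0.262  minus yaw 0.283
```

Request:
{"api": "send_rows", "payload": {"series": [{"ax": 0, "ay": 0, "az": 0.015, "dx": 0, "dy": 0, "dz": 0, "hand": 1}, {"ax": 0, "ay": 0, "az": 0.015, "dx": 0, "dy": 0, "dz": 0, "hand": 1}]}}

```text
clock: 8.35
eef_pos: [541.9, 33.1, 150.3]
tool_rot: [3.142, 0.0, 1.322]
force: [0.4, -2.6, -2.2]
width: 45.8
gripper_force: 61.7
```

```bash
python3 st.py 1
```

```text
8.35 tz 0.391 yaw 1.3223 q7 -0.592 [-0.58 -0.09  0.39] [ 0.4 -2.6 -2.2] [541.9  33.1 150.3] 45.784454472670475 61.704840660095215
knob [541.5  32.7] turn -0.274  minus yaw 0.286
```

Request:
{"api": "send_rows", "payload": {"series": [{"ax": 0, "ay": 0, "az": 0.015, "dx": 0, "dy": 0, "dz": 0, "hand": 1}, {"ax": 0, "ay": 0, "az": 0.015, "dx": 0, "dy": 0, "dz": 0, "hand": 1}]}}

```text
clock: 8.6
eef_pos: [541.9, 33.0, 150.3]
tool_rot: [3.142, 0.0, 1.307]
force: [-0.5, -3.2, -2.5]
width: 45.9
gripper_force: 61.7
```

```bash
python3 st.py 1
```

```text
8.6 tz 0.425 yaw 1.3072 q7 -0.603 [-0.69 -0.08  0.42] [-0.5 -3.2 -2.5] [541.9  33.  150.3] 45.90700219958841 61.707587242126465
knob [541.5  32.7] turn -0.289  minus yaw 0.286
```

Request:
{"api": "send_rows", "payload": {"series": [{"ax": 0, "ay": 0, "az": 0.012, "dx": 0, "dy": 0, "dz": 0, "hand": 1}, {"ax": 0, "ay": 0, "az": 0.012, "dx": 0, "dy": 0, "dz": 0, "hand": 1}]}}

```text
clock: 8.85
eef_pos: [541.9, 33.1, 150.3]
tool_rot: [3.142, 0.0, 1.295]
force: [0.9, -3.3, -2.7]
width: 46.0
gripper_force: 61.7
```

```bash
python3 st.py 1
```

```text
8.85 tz 0.524 yaw 1.2953 q7 -0.613 [-0.8  -0.08  0.52] [ 0.9 -3.3 -2.7] [541.9  33.1 150.3] 46.0171521069089 61.71103835105896
knob [541.5  32.7] turn -0.300  minus yaw 0.286
```

At the CW end. Reverse to near the former CCW end.

Request:
{"api": "send_rows", "payload": {"series": [{"ax": 0, "ay": 0, "az": -0.06, "dx": 0, "dy": 0, "dz": 0, "hand": 1}, {"ax": 0, "ay": 0, "az": -0.12, "dx": 0, "dy": 0, "dz": 0, "hand": 1}, {"ax": 0, "ay": 0, "az": -0.18, "dx": 0, "dy": 0, "dz": 0, "hand": 1}, {"ax": 0, "ay": 0, "az": -0.24, "dx": 0, "dy": 0, "dz": 0, "hand": 1}, {"ax": 0, "ay": 0, "az": -0.3, "dx": 0, "dy": 0, "dz": 0, "hand": 1}, {"ax": 0, "ay": 0, "az": -0.36, "dx": 0, "dy": 0, "dz": 0, "hand": 1}, {"ax": 0, "ay": 0, "az": -0.42, "dx": 0, "dy": 0, "dz": 0, "hand": 1}, {"ax": 0, "ay": 0, "az": -0.48, "dx": 0, "dy": 0, "dz": 0, "hand": 1}, {"ax": 0, "ay": 0, "az": -0.515, "dx": 0, "dy": 0, "dz": 0, "hand": 1}, {"ax": 0, "ay": 0, "az": -0.515, "dx": 0, "dy": 0, "dz": 0, "hand": 1}]}}

```text
clock: 9.9
eef_pos: [541.9, 33.5, 150.3]
tool_rot: [3.142, -0.001, 1.81]
force: [0.7, -2.8, -3.1]
width: 45.8
gripper_force: 61.8
```

```bash
python3 st.py 1
```

```text
9.9 tz -0.079 yaw 1.8095 q7 -0.206 [-0.42 -0.09 -0.08] [ 0.7 -2.8 -3.1] [541.9  33.5 150.3] 45.76394122949848 61.811349391937256
knob [541.6  32.6] turn 0.194  minus yaw 0.266
```

```bash
sed -i "s/^s=read_state();/s=read_state();print('tau7 %.3f'%s['tau'][6]);/" st.py
```

Request:
{"api": "send_rows", "payload": {"series": [{"ax": 0, "ay": 0, "az": -0.02, "dx": 0, "dy": 0, "dz": 0, "hand": 1}, {"ax": 0, "ay": 0, "az": -0.02, "dx": 0, "dy": 0, "dz": 0, "hand": 1}]}}

```text
clock: 10.15
eef_pos: [541.8, 33.6, 150.3]
tool_rot: [-3.142, -0.0, 1.831]
force: [-0.7, -1.5, -3.6]
width: 46.1
gripper_force: 61.8
```

```bash
python3 st.py 1
```

```text
tau7 0.243
10.15 tz -0.183 yaw 1.8309 q7 -0.190 [-0.36 -0.08 -0.18] [-0.7 -1.5 -3.6] [541.8  33.6 150.3] 46.12997586035387 61.78335785865784
knob [541.6  32.6] turn 0.209  minus yaw 0.260
```

Request:
{"api": "send_rows", "payload": {"series": [{"ax": 0, "ay": 0, "az": -0.02, "dx": 0, "dy": 0, "dz": 0, "hand": 1}, {"ax": 0, "ay": 0, "az": -0.02, "dx": 0, "dy": 0, "dz": 0, "hand": 1}]}}

```text
clock: 10.4
eef_pos: [541.8, 33.6, 150.3]
tool_rot: [3.142, -0.0, 1.851]
force: [-0.3, -0.8, -3.0]
width: 46.1
gripper_force: 61.8
```

```bash
python3 st.py 1
```

```text
tau7 0.300
10.4 tz -0.233 yaw 1.8514 q7 -0.174 [-0.22 -0.05 -0.23] [-0.3 -0.8 -3. ] [541.8  33.6 150.3] 46.065508101973705 61.80751919746399
knob [541.6  32.6] turn 0.237  minus yaw 0.268
```

Request:
{"api": "send_rows", "payload": {"series": [{"ax": 0, "ay": 0, "az": -0.02, "dx": 0, "dy": 0, "dz": 0, "hand": 1}, {"ax": 0, "ay": 0, "az": -0.02, "dx": 0, "dy": 0, "dz": 0, "hand": 1}]}}

```text
clock: 10.65
eef_pos: [541.8, 33.6, 150.3]
tool_rot: [3.142, -0.0, 1.871]
force: [-0.6, 0.2, -3.1]
width: 45.7
gripper_force: 61.8
```

```bash
python3 st.py 1
```

```text
tau7 0.353
10.65 tz -0.233 yaw 1.8714 q7 -0.158 [-0.1  -0.05 -0.23] [-0.6  0.2 -3.1] [541.8  33.6 150.3] 45.691402798907404 61.822350025177
knob [541.7  32.6] turn 0.256  minus yaw 0.266
```

Request:
{"api": "send_rows", "payload": {"series": [{"ax": 0, "ay": 0, "az": -0.02, "dx": 0, "dy": 0, "dz": 0, "hand": 1}, {"ax": 0, "ay": 0, "az": -0.02, "dx": 0, "dy": 0, "dz": 0, "hand": 1}]}}

```text
clock: 10.9
eef_pos: [541.8, 33.7, 150.3]
tool_rot: [-3.142, -0.001, 1.892]
force: [-1.5, 0.1, -3.3]
width: 46.1
gripper_force: 61.8
```

```bash
python3 st.py 1
```

```text
tau7 0.405
10.9 tz -0.318 yaw 1.8915 q7 -0.142 [ 0.05  0.02 -0.32] [-1.5  0.1 -3.3] [541.8  33.7 150.3] 46.05226563323434 61.832839250564575
knob [541.7  32.7] turn 0.271  minus yaw 0.262
```

Request:
{"api": "send_rows", "payload": {"series": [{"ax": 0, "ay": 0, "az": -0.015, "dx": 0, "dy": 0, "dz": 0, "hand": 1}, {"ax": 0, "ay": 0, "az": -0.015, "dx": 0, "dy": 0, "dz": 0, "hand": 1}]}}

```text
clock: 11.15
eef_pos: [541.8, 33.7, 150.2]
tool_rot: [-3.142, -0.001, 1.906]
force: [-2.2, 1.3, -1.9]
width: 45.9
gripper_force: 61.8
```

```bash
python3 st.py 1
```

```text
tau7 0.420
11.15 tz -0.399 yaw 1.9064 q7 -0.130 [ 0.18  0.1  -0.4 ] [-2.2  1.3 -1.9] [541.8  33.7 150.2] 45.86425347578464 61.837685108184814
knob [541.7  32.7] turn 0.295  minus yaw 0.271
```

Request:
{"api": "send_rows", "payload": {"series": [{"ax": 0, "ay": 0, "az": -0.015, "dx": 0, "dy": 0, "dz": 0, "hand": 1}, {"ax": 0, "ay": 0, "az": -0.015, "dx": 0, "dy": 0, "dz": 0, "hand": 1}]}}

```text
clock: 11.4
eef_pos: [541.8, 33.7, 150.3]
tool_rot: [3.142, -0.001, 1.921]
force: [-1.2, 1.2, -2.1]
width: 46.1
gripper_force: 61.8
```

```bash
python3 st.py 1
```

```text
tau7 0.460
11.4 tz -0.376 yaw 1.9214 q7 -0.118 [ 0.34  0.22 -0.38] [-1.2  1.2 -2.1] [541.8  33.7 150.3] 46.064876379938376 61.84688329696655
knob [541.7  32.7] turn 0.311  minus yaw 0.271
```

Back off in measured increments to learn friction and stiffness.

Request:
{"api": "send_rows", "payload": {"series": [{"ax": 0, "ay": 0, "az": 0.06, "dx": 0, "dy": 0, "dz": 0, "hand": 1}, {"ax": 0, "ay": 0, "az": 0.06, "dx": 0, "dy": 0, "dz": 0, "hand": 1}]}}

```text
clock: 11.65
eef_pos: [541.8, 33.7, 150.3]
tool_rot: [-3.142, -0.0, 1.861]
force: [-1.7, 1.4, -3.6]
width: 46.0
gripper_force: 61.9
```

```bash
python3 st.py 1
```

```text
tau7 -0.158
11.65 tz -0.171 yaw 1.8614 q7 -0.166 [ 0.43  0.2  -0.17] [-1.7  1.4 -3.6] [541.8  33.7 150.3] 46.0474381652498 61.863123178482056
knob [541.6  32.7] turn 0.246  minus yaw 0.267
```

Request:
{"api": "send_rows", "payload": {"series": [{"ax": 0, "ay": 0, "az": 0.06, "dx": 0, "dy": 0, "dz": 0, "hand": 1}, {"ax": 0, "ay": 0, "az": 0.06, "dx": 0, "dy": 0, "dz": 0, "hand": 1}]}}

```text
clock: 11.9
eef_pos: [541.9, 33.5, 150.3]
tool_rot: [3.142, 0.0, 1.803]
force: [-1.9, 1.7, -2.5]
width: 45.7
gripper_force: 61.9
```

```bash
python3 st.py 1
```

```text
tau7 -0.306
11.9 tz 0.021 yaw 1.8026 q7 -0.213 [0.33 0.18 0.02] [-1.9  1.7 -2.5] [541.9  33.5 150.3] 45.71450134332662 61.89896821975708
knob [541.6  32.7] turn 0.189  minus yaw 0.268
```

Request:
{"api": "send_rows", "payload": {"series": [{"ax": 0, "ay": 0, "az": 0.06, "dx": 0, "dy": 0, "dz": 0, "hand": 1}, {"ax": 0, "ay": 0, "az": 0.12, "dx": 0, "dy": 0, "dz": 0, "hand": 1}, {"ax": 0, "ay": 0, "az": 0.12, "dx": 0, "dy": 0, "dz": 0, "hand": 1}]}}

```text
clock: 12.25
eef_pos: [542.0, 33.1, 150.3]
tool_rot: [3.142, 0.001, 1.683]
force: [-0.8, 0.2, -2.4]
width: 45.8
gripper_force: 61.9
```

```bash
python3 st.py 1
```

```text
tau7 -0.571
12.25 tz 0.263 yaw 1.6834 q7 -0.307 [0.09 0.12 0.26] [-0.8  0.2 -2.4] [542.   33.1 150.3] 45.81010261024448 61.89059615135193
knob [541.6  32.6] turn 0.076  minus yaw 0.275
```

Request:
{"api": "send_rows", "payload": {"series": [{"ax": 0, "ay": 0, "az": 0.06, "dx": 0, "dy": 0, "dz": 0, "hand": 1}, {"ax": 0, "ay": 0, "az": 0.12, "dx": 0, "dy": 0, "dz": 0, "hand": 1}, {"ax": 0, "ay": 0, "az": 0.12, "dx": 0, "dy": 0, "dz": 0, "hand": 1}]}}

```text
clock: 12.6
eef_pos: [542.0, 33.1, 150.3]
tool_rot: [3.141, 0.001, 1.563]
force: [-0.3, 0.8, -3.0]
width: 46.0
gripper_force: 61.9
```

```bash
python3 st.py 1
```

```text
tau7 -0.570
12.6 tz 0.315 yaw 1.5631 q7 -0.402 [0.09 0.1  0.31] [-0.3  0.8 -3. ] [542.   33.1 150.3] 45.96358299645608 61.88613295555115
knob [541.5  32.7] turn -0.039  minus yaw 0.280
```

Force sensing is consistent: friction about 0.25–0.3, stiffness about 3.3 N m/rad, CCW end reached at yaw ≈1.88 (third end). Now CW again.

Request:
{"api": "send_rows", "payload": {"series": [{"ax": 0, "ay": 0, "az": 0.06, "dx": 0, "dy": 0, "dz": 0, "hand": 1}, {"ax": 0, "ay": 0, "az": 0.12, "dx": 0, "dy": 0, "dz": 0, "hand": 1}, {"ax": 0, "ay": 0, "az": 0.18, "dx": 0, "dy": 0, "dz": 0, "hand": 1}, {"ax": 0, "ay": 0, "az": 0.22, "dx": 0, "dy": 0, "dz": 0, "hand": 1}, {"ax": 0, "ay": 0, "az": 0.22, "dx": 0, "dy": 0, "dz": 0, "hand": 1}]}}

```text
clock: 13.15
eef_pos: [542.0, 33.2, 150.3]
tool_rot: [3.141, 0.0, 1.343]
force: [0.7, 0.2, -3.1]
width: 46.0
gripper_force: 62.7
```

```bash
python3 st.py 1
```

```text
tau7 -0.495
13.15 tz 0.273 yaw 1.3431 q7 -0.575 [0.17 0.13 0.27] [ 0.7  0.2 -3.1] [542.   33.2 150.3] 46.04607004745967 62.65697121620178
knob [541.5  32.7] turn -0.255  minus yaw 0.284
```

Request:
{"api": "send_rows", "payload": {"series": [{"ax": 0, "ay": 0, "az": 0.025, "dx": 0, "dy": 0, "dz": 0, "hand": 1}, {"ax": 0, "ay": 0, "az": 0.025, "dx": 0, "dy": 0, "dz": 0, "hand": 1}]}}

```text
clock: 13.4
eef_pos: [541.9, 33.1, 150.3]
tool_rot: [3.141, 0.0, 1.316]
force: [-1.3, -1.3, -3.3]
width: 45.7
gripper_force: 62.7
```

```bash
python3 st.py 1
```

```text
tau7 -0.458
13.4 tz 0.312 yaw 1.3160 q7 -0.597 [-0.11  0.16  0.31] [-1.3 -1.3 -3.3] [541.9  33.1 150.3] 45.74904068656737 62.65785098075867
knob [541.5  32.7] turn -0.280  minus yaw 0.286
```

Request:
{"api": "send_rows", "payload": {"series": [{"ax": 0, "ay": 0, "az": 0.025, "dx": 0, "dy": 0, "dz": 0, "hand": 1}, {"ax": 0, "ay": 0, "az": 0.025, "dx": 0, "dy": 0, "dz": 0, "hand": 1}]}}

```text
clock: 13.65
eef_pos: [541.9, 33.0, 150.3]
tool_rot: [3.141, 0.0, 1.29]
force: [-0.5, -1.5, -2.6]
width: 46.2
gripper_force: 62.7
```

```bash
python3 st.py 1
```

```text
tau7 -0.528
13.65 tz 0.403 yaw 1.2901 q7 -0.617 [-0.27  0.12  0.4 ] [-0.5 -1.5 -2.6] [541.9  33.  150.3] 46.16626204882262 62.65182852745056
knob [541.5  32.6] turn -0.305  minus yaw 0.287
```

Request:
{"api": "send_rows", "payload": {"series": [{"ax": 0, "ay": 0, "az": 0.02, "dx": 0, "dy": 0, "dz": 0, "hand": 1}, {"ax": 0, "ay": 0, "az": 0.02, "dx": 0, "dy": 0, "dz": 0, "hand": 1}]}}

```text
clock: 13.9
eef_pos: [541.9, 33.0, 150.3]
tool_rot: [3.141, 0.001, 1.27]
force: [-0.5, -1.9, -2.9]
width: 45.7
gripper_force: 62.7
```

```bash
python3 st.py 1
```

```text
tau7 -0.556
13.9 tz 0.439 yaw 1.2702 q7 -0.633 [-0.41  0.14  0.44] [-0.5 -1.9 -2.9] [541.9  33.  150.3] 45.71362226034794 62.65361309051514
knob [541.5  32.7] turn -0.323  minus yaw 0.289
```

CW end again (0.44). Reverse to CCW.

Request:
{"api": "send_rows", "payload": {"series": [{"ax": 0, "ay": 0, "az": -0.06, "dx": 0, "dy": 0, "dz": 0, "hand": 1}, {"ax": 0, "ay": 0, "az": -0.12, "dx": 0, "dy": 0, "dz": 0, "hand": 1}, {"ax": 0, "ay": 0, "az": -0.19, "dx": 0, "dy": 0, "dz": 0, "hand": 1}, {"ax": 0, "ay": 0, "az": -0.26, "dx": 0, "dy": 0, "dz": 0, "hand": 1}, {"ax": 0, "ay": 0, "az": -0.33, "dx": 0, "dy": 0, "dz": 0, "hand": 1}, {"ax": 0, "ay": 0, "az": -0.4, "dx": 0, "dy": 0, "dz": 0, "hand": 1}, {"ax": 0, "ay": 0, "az": -0.47, "dx": 0, "dy": 0, "dz": 0, "hand": 1}, {"ax": 0, "ay": 0, "az": -0.54, "dx": 0, "dy": 0, "dz": 0, "hand": 1}, {"ax": 0, "ay": 0, "az": -0.6, "dx": 0, "dy": 0, "dz": 0, "hand": 1}, {"ax": 0, "ay": 0, "az": -0.6, "dx": 0, "dy": 0, "dz": 0, "hand": 1}]}}

```text
clock: 14.95
eef_pos: [541.9, 33.4, 150.3]
tool_rot: [3.141, -0.001, 1.869]
force: [-0.9, -0.3, -3.3]
width: 46.2
gripper_force: 62.7
```

```bash
python3 st.py 1
```

```text
tau7 0.355
14.95 tz -0.060 yaw 1.8693 q7 -0.159 [-0.08  0.04 -0.06] [-0.9 -0.3 -3.3] [541.9  33.4 150.3] 46.18485052062055 62.67313599586487
knob [541.6  32.7] turn 0.253  minus yaw 0.266
```

Request:
{"api": "send_rows", "payload": {"series": [{"ax": 0, "ay": 0, "az": -0.025, "dx": 0, "dy": 0, "dz": 0, "hand": 1}, {"ax": 0, "ay": 0, "az": -0.025, "dx": 0, "dy": 0, "dz": 0, "hand": 1}]}}

```text
clock: 15.2
eef_pos: [542.0, 33.3, 150.3]
tool_rot: [3.141, -0.0, 1.896]
force: [0.4, -0.7, -3.4]
width: 46.3
gripper_force: 62.6
```

```bash
python3 st.py 1
```

```text
tau7 0.175
15.2 tz -0.073 yaw 1.8955 q7 -0.139 [-0.2   0.07 -0.07] [ 0.4 -0.7 -3.4] [542.   33.3 150.3] 46.26005928540523 62.618794441223145
knob [541.7  32.7] turn 0.287  minus yaw 0.273
```

Request:
{"api": "send_rows", "payload": {"series": [{"ax": 0, "ay": 0, "az": -0.025, "dx": 0, "dy": 0, "dz": 0, "hand": 1}, {"ax": 0, "ay": 0, "az": -0.025, "dx": 0, "dy": 0, "dz": 0, "hand": 1}]}}

```text
clock: 15.45
eef_pos: [541.9, 33.3, 150.3]
tool_rot: [3.142, 0.0, 1.921]
force: [-1.2, -0.8, -2.9]
width: 45.8
gripper_force: 62.6
```

```bash
python3 st.py 1
```

```text
tau7 0.174
15.45 tz 0.008 yaw 1.9214 q7 -0.118 [-0.13  0.05  0.01] [-1.2 -0.8 -2.9] [541.9  33.3 150.3] 45.785995043584826 62.61666655540466
knob [541.7  32.7] turn 0.314  minus yaw 0.275
```

Request:
{"api": "send_rows", "payload": {"series": [{"ax": 0, "ay": 0, "az": -0.025, "dx": 0, "dy": 0, "dz": 0, "hand": 1}, {"ax": 0, "ay": 0, "az": -0.025, "dx": 0, "dy": 0, "dz": 0, "hand": 1}]}}

```text
clock: 15.7
eef_pos: [541.9, 33.3, 150.3]
tool_rot: [3.142, -0.0, 1.947]
force: [-1.4, -1.8, -2.7]
width: 45.8
gripper_force: 62.6
```

```bash
python3 st.py 1
```

```text
tau7 0.181
15.7 tz -0.081 yaw 1.9466 q7 -0.098 [-0.09  0.09 -0.08] [-1.4 -1.8 -2.7] [541.9  33.3 150.3] 45.75048066322281 62.61201739311218
knob [541.7  32.7] turn 0.327  minus yaw 0.262
```

Request:
{"api": "send_rows", "payload": {"series": [{"ax": 0, "ay": 0, "az": -0.025, "dx": 0, "dy": 0, "dz": 0, "hand": 1}, {"ax": 0, "ay": 0, "az": -0.025, "dx": 0, "dy": 0, "dz": 0, "hand": 1}]}}

```text
clock: 15.95
eef_pos: [541.9, 33.3, 150.3]
tool_rot: [3.141, -0.0, 1.972]
force: [-1.2, -0.0, -3.5]
width: 45.8
gripper_force: 62.6
```

```bash
python3 st.py 1
```

```text
tau7 0.185
15.95 tz -0.130 yaw 1.9716 q7 -0.078 [-0.08  0.03 -0.13] [-1.2 -0.  -3.5] [541.9  33.3 150.3] 45.78603155964992 62.607682943344116
knob [541.7  32.7] turn 0.359  minus yaw 0.270
```

Request:
{"api": "send_rows", "payload": {"series": [{"ax": 0, "ay": 0, "az": -0.03, "dx": 0, "dy": 0, "dz": 0, "hand": 1}, {"ax": 0, "ay": 0, "az": -0.06, "dx": 0, "dy": 0, "dz": 0, "hand": 1}, {"ax": 0, "ay": 0, "az": -0.1, "dx": 0, "dy": 0, "dz": 0, "hand": 1}, {"ax": 0, "ay": 0, "az": -0.1, "dx": 0, "dy": 0, "dz": 0, "hand": 1}]}}

```text
clock: 16.4
eef_pos: [541.9, 33.4, 150.3]
tool_rot: [3.141, -0.0, 2.072]
force: [-0.6, 0.8, -2.5]
width: 45.9
gripper_force: 62.6
```

```bash
python3 st.py 1
```

```text
tau7 0.276
16.4 tz -0.082 yaw 2.0720 q7 0.002 [-0.01  0.06 -0.08] [-0.6  0.8 -2.5] [541.9  33.4 150.3] 45.8880087659508 62.636568546295166
knob [541.8  32.6] turn 0.466  minus yaw 0.276
```

Running free. Slacken to about 0.95.

Request:
{"api": "send_rows", "payload": {"series": [{"ax": 0, "ay": 0, "az": -0.05, "dx": 0, "dy": 0, "dz": 0, "hand": 1}, {"ax": 0, "ay": 0, "az": -0.1, "dx": 0, "dy": 0, "dz": 0, "hand": 1}, {"ax": 0, "ay": 0, "az": -0.15, "dx": 0, "dy": 0, "dz": 0, "hand": 1}, {"ax": 0, "ay": 0, "az": -0.15, "dx": 0, "dy": 0, "dz": 0, "hand": 1}]}}

```text
clock: 16.85
eef_pos: [541.9, 33.4, 150.3]
tool_rot: [3.141, -0.0, 2.221]
force: [-0.9, 0.2, -3.0]
width: 45.9
gripper_force: 62.7
```

```bash
python3 st.py 1
```

```text
tau7 0.364
16.85 tz -0.112 yaw 2.2205 q7 0.120 [-0.    0.12 -0.11] [-0.9  0.2 -3. ] [541.9  33.4 150.3] 45.94614072732498 62.65774726867676
knob [542.4  32. ] turn 0.560  minus yaw 0.222
```

Request:
{"api": "send_rows", "payload": {"series": [{"ax": 0, "ay": 0, "az": -0.05, "dx": 0, "dy": 0, "dz": 0, "hand": 1}, {"ax": 0, "ay": 0, "az": -0.1, "dx": 0, "dy": 0, "dz": 0, "hand": 1}, {"ax": 0, "ay": 0, "az": -0.15, "dx": 0, "dy": 0, "dz": 0, "hand": 1}, {"ax": 0, "ay": 0, "az": -0.2, "dx": 0, "dy": 0, "dz": 0, "hand": 1}, {"ax": 0, "ay": 0, "az": -0.25, "dx": 0, "dy": 0, "dz": 0, "hand": 1}, {"ax": 0, "ay": 0, "az": -0.3, "dx": 0, "dy": 0, "dz": 0, "hand": 1}, {"ax": 0, "ay": 0, "az": -0.35, "dx": 0, "dy": 0, "dz": 0, "hand": 1}, {"ax": 0, "ay": 0, "az": -0.35, "dx": 0, "dy": 0, "dz": 0, "hand": 1}]}}

```text
clock: 17.7
eef_pos: [541.9, 33.4, 150.3]
tool_rot: [3.141, -0.0, 2.57]
force: [-0.9, 0.3, -3.5]
width: 46.3
gripper_force: 62.7
```

```bash
python3 st.py 1
```

```text
tau7 0.373
17.7 tz -0.152 yaw 2.5696 q7 0.400 [ 0.05  0.1  -0.15] [-0.9  0.3 -3.5] [541.9  33.4 150.3] 46.26639225079266 62.706592082977295
knob [545.9  29.5] turn 0.837  minus yaw 0.150
```

Request:
{"api": "send_rows", "payload": {"series": [{"ax": 0, "ay": 0, "az": 0, "dx": 0, "dy": 0, "dz": 0, "hand": 0}, {"ax": 0, "ay": 0, "az": 0, "dx": 0, "dy": 0, "dz": 0, "hand": 0}, {"ax": 0, "ay": 0, "az": 0, "dx": 0, "dy": 0, "dz": 0, "hand": 0}, {"ax": 0, "ay": 0, "az": 0, "dx": 0, "dy": 0, "dz": -3, "hand": 0}, {"ax": 0, "ay": 0, "az": 0, "dx": 0, "dy": 0, "dz": -8, "hand": 0}, {"ax": 0, "ay": 0, "az": 0, "dx": 0, "dy": 0, "dz": -8, "hand": 0}]}}

```text
clock: 18.35
eef_pos: [546.2, 35.4, 236.3]
tool_rot: [3.133, 0.009, 2.571]
force: [0.9, -0.2, 0.4]
width: 85.6
gripper_force: 0.0
```

```bash
python3 go.py 573 -66.6 230 3.443; python3 st.py 1
```

```text
clk 18.35 pos [546.2  35.4 236.3] [3.133 0.009 2.571] q [ 0.36  0.52 -0.73  1.76  0.4   1.    0.48]
d cm [-7.76 -7.14  0.64] a [ 0.004  0.012 -0.872]
tau7 0.285
18.35 tz 0.001 yaw 2.5708 q7 0.485 [-0.01  0.04  0.  ] [ 0.9 -0.2  0.4] [546.2  35.4 236.3] 85.63219610138512 0.0
knob [541.7  32.9] turn 0.989  minus yaw 0.301
```

Request:
{"api": "send_rows", "payload": {"series": [{"ax": 0, "ay": 0, "az": -0.14, "dx": -2, "dy": -1.7, "dz": 0, "hand": 0}, {"ax": 0, "ay": 0, "az": -0.28, "dx": -4, "dy": -3.4, "dz": 0, "hand": 0}, {"ax": 0, "ay": 0, "az": -0.42, "dx": -6, "dy": -5, "dz": 0, "hand": 0}, {"ax": 0, "ay": 0, "az": -0.56, "dx": -8, "dy": -6.75, "dz": 0, "hand": 0}, {"ax": 0, "ay": 0, "az": -0.7, "dx": -8, "dy": -6.75, "dz": 0, "hand": 0}, {"ax": 0, "ay": 0, "az": -0.872, "dx": -8, "dy": -6.75, "dz": 0, "hand": 0}, {"ax": 0, "ay": 0, "az": -0.872, "dx": -8, "dy": -6.75, "dz": 0, "hand": 0}, {"ax": 0, "ay": 0, "az": -0.872, "dx": -8, "dy": -6.75, "dz": 0, "hand": 0}]}}

```text
clock: 19.2
eef_pos: [572.4, -66.6, 229.6]
tool_rot: [3.141, -0.001, -2.843]
force: [-0.3, -0.7, 0.3]
width: 85.5
gripper_force: 0.0
```

```bash
python3 go.py 573 -66.6 147 3.443; python3 - <<'E'
from h import *
w=snap('wrist','w2'); print(proj(w,[[573,-66.6,172],[541.7,32.8,184]]))
E
```

```text
clk 19.2 pos [572.4 -66.6 229.6] [ 3.141e+00 -1.000e-03 -2.843e+00] q [ 0.64  0.65 -0.94  1.68  0.57  1.12  1.4 ]
d cm [-0.07 -0.03  8.26] a [ 0.001 -0.001 -0.003]
[[272.73176249 226.29637592]
 [440.61629463 232.15425954]]
```

View pics/w2.png

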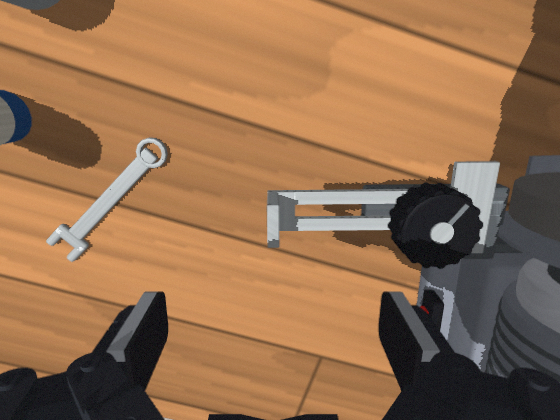

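Wrist view: tab centre (272.5,220), knob dot (443,233), pointer turned about 1 rad — loosened.

```bash
python3 - <<'E'
from h import *
w=load('w2')
t=ray(w,(272.5,220),172);k=ray(w,(443,233),184.5);print(t,k)
print('phi',np.arctan2(t[0]-k[0],k[1]-t[1]),'dist',np.hypot(*(t-k)[:2]))
for e in [(455,164),(498,163),(500,225)]: print(ray(w,e,140))
E
```

```text
[568.87426633 -68.03092804 172.        ] [541.66389235  34.15921071 184.5       ]
phi 0.26023390325879064 dist 105.75078680157696
[502.11876107  45.36324532 140.        ]
[492.74407128  73.60075378 140.        ]
[533.78910453  97.3632379  140.        ]
```

Request:
{"api": "send_rows", "payload": {"series": [{"ax": 0, "ay": 0, "az": 0, "dx": 0.1, "dy": 0, "dz": 4, "hand": 0}, {"ax": 0, "ay": 0, "az": 0, "dx": 0.1, "dy": 0, "dz": 7, "hand": 0}, {"ax": 0, "ay": 0, "az": 0, "dx": 0.1, "dy": 0, "dz": 8.3, "hand": 0}, {"ax": 0, "ay": 0, "az": 0, "dx": 0.1, "dy": 0, "dz": 8.3, "hand": 0}, {"ax": 0, "ay": 0, "az": 0, "dx": 0.1, "dy": 0, "dz": 8.3, "hand": 0.5}, {"ax": 0, "ay": 0, "az": 0, "dx": 0.1, "dy": 0, "dz": 8.3, "hand": 1}, {"ax": 0, "ay": 0, "az": 0, "dx": 0.1, "dy": 0, "dz": 8.3, "hand": 1}, {"ax": 0, "ay": 0, "az": 0, "dx": 0.1, "dy": 0, "dz": 8.3, "hand": 1}, {"ax": 0, "ay": 0, "az": 0, "dx": 0.1, "dy": 0, "dz": 8.3, "hand": 1}, {"ax": 0, "ay": 0, "az": 0, "dx": 0.1, "dy": 0, "dz": 8.3, "hand": 1}]}}

```text
clock: 20.25
eef_pos: [571.9, -67.1, 147.5]
tool_rot: [-3.141, 0.0, -2.841]
force: [0.0, -0.2, -0.2]
width: -0.1
gripper_force: 0.0
```

```bash
python3 st.py
```

```text
tau7 -0.000
20.25 tz 0.005 yaw -2.8406 q7 1.314 [0.01 0.03 0.01] [ 0.  -0.2 -0.2] [571.9 -67.1 147.5] -0.0631484563868579 0.0
```

Nothing between the pads; look.

```bash
python3 - <<'E'
from h import *
w=snap('wrist','w3'); snap('top','t3')
b=cv2.resize(load('t3')['pixels'][170:260,130:270],None,fx=3,fy=3,interpolation=cv2.INTER_CUBIC)
s=snap('side','s3')['pixels'][90:190,200:340]
s=cv2.resize(s,None,fx=3,fy=3,interpolation=cv2.INTER_CUBIC)
o=np.zeros((420+0,800,3),np.uint8); o[:,:380]=w['pixels'][:,90:470]; o[:210,380:]=cv2.resize(b,(420,270))[30:240]; o[210:,380:]=cv2.resize(s,(420,300))[50:260]
cv2.imwrite('pics/o3.png',o[:,:,::-1])
E
```

```text
(no output)
```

View pics/o3.png

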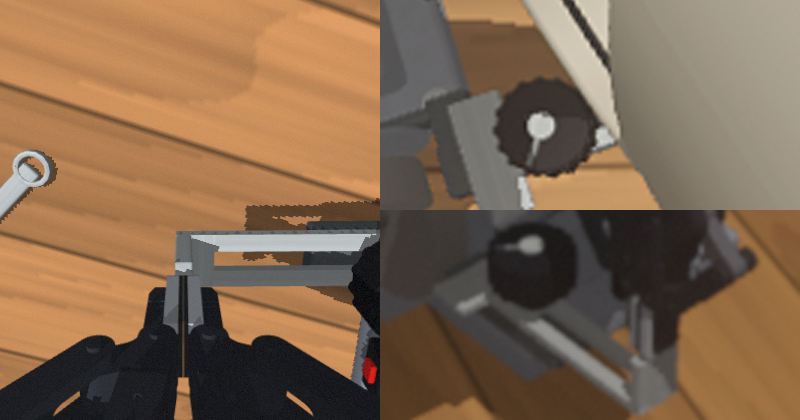

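```bash
python3 - <<'E'
from h import *
from fit import own
w=load('w3');s=load('s3')
print(proj(w,[[571.9,-67.1,147.5],[541.7,32.8,184]]), 'side',proj(s,[[571.9,-67.1,147.5],[571.9,-67.1,172]]))
p=[541.7,32.6,.302]
for y in(-15,15):
  for x in (-109.5,-101.5): print(x,y,proj(w,[own(p,x,y,172)]),proj(s,[own(p,x,y,172)]))
A=cv2.resize(w['pixels'][200:400,200:400],(600,600),interpolation=cv2.INTER_CUBIC)
cv2.imwrite('pics/o4.png',A[:,:,::-1])
print(read_state()['eef_pos'])
E
```

```text
[ 5.41751e+02  3.36460e+01  3.02000e-01  2.35070e+01  6.84000e-01
 -7.00000e-02 -2.10000e-01 -1.50000e-02]
[[ 0.3  0.3]
 [-0.9 -0.8]
 [-0.5  0.6]
 [ 0.5  0.7]
 [-0.1 -1. ]
 [ 0.3  0.2]
 [ 0.3 -0.6]
 [-0.1  0.6]
 [-0.3 -0.2]] [[-0.2 -0.2]
 [-0.7 -0.7]
 [ 0.7  1.3]
 [ 0.3 -0. ]]
tab [573.02477692 -66.59556214 158.        ]
[[273.02324259 264.94882196]
 [526.49760027 306.94038324]] side [[290.18266309 164.52217821]
 [290.45595669 153.53810909]]
-109.5 -15 [[261.41089786 320.13792066]] [[299.6650981  150.94585635]]
-101.5 -15 [[278.87012259 320.13487329]] [[296.37335923 148.57103537]]
-109.5 15 [[260.7043962 260.736071 ]] [[286.25909174 158.97768147]]
-101.5 15 [[279.21150197 260.73238007]] [[282.97801506 156.52725978]]
[571.78818682 -67.01188801 147.29737184]
```

View pics/o4.png

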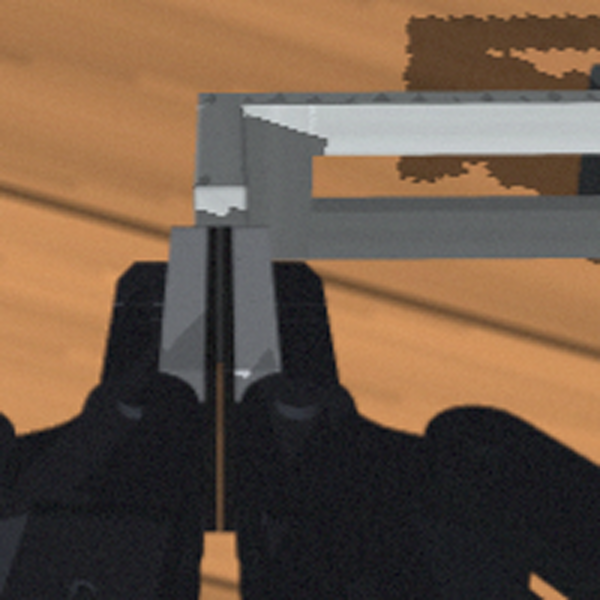

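The tab is where predicted, but the pads are drawn lower in the image than the TCP projects. I'll use the known 85 mm opening in w2 (inner pad tips at about (165,292) and (382,292)) to find where the tips really are.

```bash
sed -i 's/^f=least/if __name__=="__main__":\n  f=least/;s/^print(f/  print(f/;s/^p=f.x; /  p=f.x; /' fit.py; python3 - <<'E'
from h import *
from scipy.spatial.transform import Rotation as Ro
w=load('w2'); T=Ro.from_euler('xyz',[np.pi,0,3.44]); o=np.array([572.4,-66.6,229.6])
P=lambda x,y,z: proj(w,[o+T.apply([x,y,z])])[0].round(0)
for z in (0,-13,-30,-45):
  for x in (11,0,-11): print(z,x,P(x,-42.7,z),P(x,42.7,z))
E
```

```text
0 11 [187. 245.] [359. 245.]
0 0 [189. 265.] [357. 265.]
0 -11 [190. 284.] [356. 284.]
-13 11 [181. 256.] [365. 256.]
-13 0 [183. 277.] [363. 277.]
-13 -11 [185. 298.] [362. 298.]
-30 11 [172. 273.] [375. 273.]
-30 0 [174. 296.] [372. 296.]
-30 -11 [176. 318.] [370. 318.]
-45 11 [162. 292.] [385. 292.]
-45 0 [164. 316.] [382. 316.]
-45 -11 [167. 340.] [380. 340.]
```

The real pad tips sit about 32 mm behind the reported TCP, so the hand closed above the tab. Open and go lower.

Request:
{"api": "send_rows", "payload": {"series": [{"ax": 0, "ay": 0, "az": 0, "dx": 0, "dy": 0, "dz": -2, "hand": 0}, {"ax": 0, "ay": 0, "az": 0, "dx": 0, "dy": 0, "dz": -2, "hand": 0}, {"ax": 0, "ay": 0, "az": 0, "dx": 0, "dy": 0, "dz": -2, "hand": 0}, {"ax": 0, "ay": 0, "az": 0, "dx": 0, "dy": 0, "dz": 0, "hand": 0}, {"ax": 0, "ay": 0, "az": 0, "dx": 0, "dy": 0, "dz": 1.2, "hand": 0}, {"ax": 0, "ay": 0, "az": 0, "dx": 0, "dy": 0, "dz": 2.2, "hand": 0}, {"ax": 0, "ay": 0, "az": 0, "dx": 0, "dy": 0, "dz": 2.2, "hand": 0}]}}

```text
clock: 21.1
eef_pos: [570.5, -67.1, 123.5]
tool_rot: [3.14, -0.003, -2.84]
force: [-0.1, -0.4, 1.2]
width: 85.5
gripper_force: 0.0
```

```bash
python3 st.py
```

```text
tau7 -0.079
21.1 tz -0.005 yaw -2.8401 q7 1.289 [-0.04 -0.01 -0.01] [-0.1 -0.4  1.2] [570.5 -67.1 123.5] 85.45010405655847 0.0
```

Request:
{"api": "send_rows", "payload": {"series": [{"ax": 0, "ay": 0, "az": 0, "dx": 0, "dy": 0, "dz": 0, "hand": 0.5}, {"ax": 0, "ay": 0, "az": 0, "dx": 0, "dy": 0, "dz": 0, "hand": 1}, {"ax": 0, "ay": 0, "az": 0, "dx": 0, "dy": 0, "dz": 0, "hand": 1}, {"ax": 0, "ay": 0, "az": 0, "dx": 0, "dy": 0, "dz": 0, "hand": 1}, {"ax": 0, "ay": 0, "az": 0, "dx": 0, "dy": 0, "dz": 0, "hand": 1}, {"ax": 0, "ay": 0, "az": 0, "dx": 0, "dy": 0, "dz": 0, "hand": 1}]}}

```text
clock: 21.7
eef_pos: [571.9, -67.0, 125.7]
tool_rot: [-3.141, 0.0, -2.84]
force: [-0.2, -0.2, 3.4]
width: 6.4
gripper_force: 60.0
```

```bash
python3 st.py
```

```text
tau7 -0.231
21.7 tz 0.214 yaw -2.8398 q7 1.290 [-0.04  0.19  0.21] [-0.2 -0.2  3.4] [571.9 -67.  125.7] 6.37653061671027 59.995155930519104
```

Tab gripped. Slide 15 mm, then read forces.

Request:
{"api": "send_rows", "payload": {"series": [{"ax": 0, "ay": 0, "az": 0, "dx": 0, "dy": 0.2, "dz": 0, "hand": 1}, {"ax": 0, "ay": 0, "az": 0, "dx": 0, "dy": 0.4, "dz": 0, "hand": 1}, {"ax": 0, "ay": 0, "az": 0, "dx": 0, "dy": 0.6, "dz": 0, "hand": 1}, {"ax": 0, "ay": 0, "az": 0, "dx": 0, "dy": 0.8, "dz": 0, "hand": 1}, {"ax": 0, "ay": 0, "az": 0, "dx": 0, "dy": 1.0, "dz": 0, "hand": 1}, {"ax": 0, "ay": 0, "az": 0, "dx": 0, "dy": 1.2, "dz": 0, "hand": 1}, {"ax": 0, "ay": 0, "az": 0, "dx": 0, "dy": 1.4, "dz": 0, "hand": 1}, {"ax": 0, "ay": 0, "az": 0, "dx": 0, "dy": 1.5, "dz": 0, "hand": 1}, {"ax": 0, "ay": 0, "az": 0, "dx": 0, "dy": 1.5, "dz": 0, "hand": 1}]}}

```text
clock: 22.6
eef_pos: [567.3, -52.5, 125.7]
tool_rot: [-3.141, 0.0, -2.84]
force: [-0.8, -1.5, 5.6]
width: 6.5
gripper_force: 60.4
```

```bash
python3 st.py
```

```text
tau7 -0.233
22.6 tz 0.255 yaw -2.8400 q7 1.260 [-0.4   0.24  0.25] [-0.8 -1.5  5.6] [567.3 -52.5 125.7] 6.533222542741429 60.360199213027954
```

Request:
{"api": "send_rows", "payload": {"series": [{"ax": 0, "ay": 0, "az": 0, "dx": 0, "dy": 0.2, "dz": 0, "hand": 1}, {"ax": 0, "ay": 0, "az": 0, "dx": 0, "dy": 0.4, "dz": 0, "hand": 1}, {"ax": 0, "ay": 0, "az": 0, "dx": 0, "dy": 0.4, "dz": 0, "hand": 1}]}}

```text
clock: 22.9
eef_pos: [566.0, -48.6, 125.7]
tool_rot: [-3.141, 0.0, -2.84]
force: [-1.8, -1.2, 6.1]
width: 6.5
gripper_force: 60.4
```

```bash
python3 st.py; python3 - <<'E'
from h import *
for n in('wrist','side','top'): snap(n,'s4'+n)
w=load('s4wrist')['pixels'];s=load('s4side')['pixels']
o=np.hstack([cv2.resize(w[200:420,330:560],(400,382),interpolation=cv2.INTER_CUBIC),cv2.resize(s[90:170,180:264],(400,382),interpolation=cv2.INTER_CUBIC)])
cv2.imwrite('pics/o5.png',o[:,:,::-1])
E
```

```text
tau7 -0.236
22.9 tz 0.200 yaw -2.8399 q7 1.252 [-0.35  0.25  0.2 ] [-1.8 -1.2  6.1] [566.  -48.6 125.7] 6.467768783141643 60.369513630867004
```

View pics/o5.png

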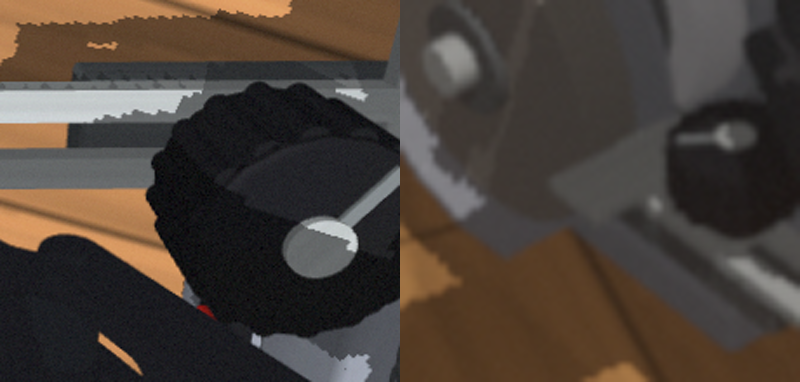

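Rest slides with about 2 N; stone rim is now near (about 4–5 mm by estimate). Feel for the stone lightly with small steps.

Request:
{"api": "send_rows", "payload": {"series": [{"ax": 0, "ay": 0, "az": 0, "dx": 0, "dy": 0.1, "dz": 0, "hand": 1}, {"ax": 0, "ay": 0, "az": 0, "dx": 0, "dy": 0.1, "dz": 0, "hand": 1}]}}

```text
clock: 23.25
eef_pos: [565.8, -47.9, 125.7]
tool_rot: [-3.141, 0.0, -2.84]
force: [-0.6, -2.4, 5.5]
width: 6.6
gripper_force: 60.4
```

```bash
python3 st.py
```

```text
tau7 -0.233
23.25 tz 0.251 yaw -2.8401 q7 1.251 [-0.39  0.2   0.25] [-0.6 -2.4  5.5] [565.8 -47.9 125.7] 6.552078334548284 60.37811994552612
```

Request:
{"api": "send_rows", "payload": {"series": [{"ax": 0, "ay": 0, "az": 0, "dx": 0, "dy": 0.1, "dz": 0, "hand": 1}, {"ax": 0, "ay": 0, "az": 0, "dx": 0, "dy": 0.1, "dz": 0, "hand": 1}]}}

```text
clock: 23.45
eef_pos: [565.5, -47.0, 125.7]
tool_rot: [-3.141, 0.0, -2.84]
force: [-0.1, -1.5, 6.0]
width: 6.4
gripper_force: 60.4
```

```bash
python3 st.py
```

```text
tau7 -0.232
23.45 tz 0.182 yaw -2.8401 q7 1.249 [-0.43  0.21  0.18] [-0.1 -1.5  6. ] [565.5 -47.  125.7] 6.374492617438369 60.378554463386536
```

Request:
{"api": "send_rows", "payload": {"series": [{"ax": 0, "ay": 0, "az": 0, "dx": 0, "dy": 0.05, "dz": 0, "hand": 1}, {"ax": 0, "ay": 0, "az": 0, "dx": 0, "dy": 0.05, "dz": 0, "hand": 1}]}}

```text
clock: 23.65
eef_pos: [565.4, -46.6, 125.7]
tool_rot: [-3.141, -0.0, -2.84]
force: [-1.0, -2.8, 5.7]
width: 6.1
gripper_force: 60.4
```

```bash
python3 st.py
```

```text
tau7 -0.229
23.65 tz 0.294 yaw -2.8402 q7 1.248 [-0.5   0.23  0.29] [-1.  -2.8  5.7] [565.4 -46.6 125.7] 6.065751460568245 60.384036898612976
```

Request:
{"api": "send_rows", "payload": {"series": [{"ax": 0, "ay": 0, "az": 0, "dx": 0, "dy": 0.05, "dz": 0, "hand": 1}, {"ax": 0, "ay": 0, "az": 0, "dx": 0, "dy": 0.05, "dz": 0, "hand": 1}]}}

```text
clock: 23.85
eef_pos: [565.3, -46.1, 125.7]
tool_rot: [-3.141, 0.0, -2.84]
force: [-1.5, -2.1, 5.5]
width: 6.5
gripper_force: 60.4
```

```bash
python3 st.py
```

```text
tau7 -0.229
23.85 tz 0.233 yaw -2.8402 q7 1.247 [-0.48  0.22  0.23] [-1.5 -2.1  5.5] [565.3 -46.1 125.7] 6.521310307849183 60.38485944271088
```

Request:
{"api": "send_rows", "payload": {"series": [{"ax": 0, "ay": 0, "az": 0, "dx": 0, "dy": 0.05, "dz": 0, "hand": 1}, {"ax": 0, "ay": 0, "az": 0, "dx": 0, "dy": 0.05, "dz": 0, "hand": 1}]}}

```text
clock: 24.05
eef_pos: [565.1, -45.7, 125.7]
tool_rot: [-3.141, -0.0, -2.84]
force: [-0.3, -2.3, 5.6]
width: 6.7
gripper_force: 60.4
```

```bash
python3 st.py
```

```text
tau7 -0.229
24.05 tz 0.199 yaw -2.8402 q7 1.246 [-0.47  0.21  0.2 ] [-0.3 -2.3  5.6] [565.1 -45.7 125.7] 6.717555769501761 60.385456681251526
```

Request:
{"api": "send_rows", "payload": {"series": [{"ax": 0, "ay": 0, "az": 0, "dx": 0, "dy": 0.05, "dz": 0, "hand": 1}, {"ax": 0, "ay": 0, "az": 0, "dx": 0, "dy": 0.05, "dz": 0, "hand": 1}]}}

```text
clock: 24.25
eef_pos: [564.9, -45.2, 125.7]
tool_rot: [-3.141, -0.0, -2.84]
force: [-1.2, -1.9, 5.6]
width: 6.9
gripper_force: 60.4
```

```bash
python3 st.py
```

```text
tau7 -0.229
24.25 tz 0.257 yaw -2.8402 q7 1.245 [-0.4   0.18  0.26] [-1.2 -1.9  5.6] [564.9 -45.2 125.7] 6.870612214569425 60.38664221763611
```

Request:
{"api": "send_rows", "payload": {"series": [{"ax": 0, "ay": 0, "az": 0, "dx": 0, "dy": 0.05, "dz": 0, "hand": 1}, {"ax": 0, "ay": 0, "az": 0, "dx": 0, "dy": 0.05, "dz": 0, "hand": 1}]}}

```text
clock: 24.45
eef_pos: [564.9, -45.0, 125.7]
tool_rot: [-3.14, 0.0, -2.84]
force: [-1.2, -2.7, 5.8]
width: 6.3
gripper_force: 60.4
```

```bash
python3 st.py
```

```text
tau7 -0.239
24.45 tz 0.287 yaw -2.8404 q7 1.244 [-0.57  0.18  0.29] [-1.2 -2.7  5.8] [564.9 -45.  125.7] 6.252008258887106 60.37313103675842
```

Request:
{"api": "send_rows", "payload": {"series": [{"ax": 0, "ay": 0, "az": 0, "dx": 0, "dy": 0.05, "dz": 0, "hand": 1}, {"ax": 0, "ay": 0, "az": 0, "dx": 0, "dy": 0.05, "dz": 0, "hand": 1}]}}

```text
clock: 24.65
eef_pos: [564.9, -45.0, 125.7]
tool_rot: [-3.14, 0.0, -2.841]
force: [0.7, -4.0, 5.8]
width: 6.7
gripper_force: 60.4
```

```bash
python3 st.py
```

```text
tau7 -0.250
24.65 tz 0.253 yaw -2.8406 q7 1.243 [-0.75  0.15  0.25] [ 0.7 -4.   5.8] [564.9 -45.  125.7] 6.735434069265934 60.388389229774475
```

Request:
{"api": "send_rows", "payload": {"series": [{"ax": 0, "ay": 0, "az": 0, "dx": 0, "dy": 0.05, "dz": 0, "hand": 1}, {"ax": 0, "ay": 0, "az": 0, "dx": 0, "dy": 0.05, "dz": 0, "hand": 1}]}}

```text
clock: 24.85
eef_pos: [564.9, -45.0, 125.7]
tool_rot: [-3.139, -0.0, -2.841]
force: [0.2, -4.3, 5.8]
width: 6.1
gripper_force: 60.4
```

```bash
python3 st.py
```

```text
tau7 -0.260
24.85 tz 0.228 yaw -2.8409 q7 1.242 [-0.92  0.07  0.23] [ 0.2 -4.3  5.8] [564.9 -45.  125.7] 6.1345848360123805 60.390313267707825
```

Contact at (564.9, -45.0), with only about 2 N extra. Back off so the tool stands 2 mm from there.

Request:
{"api": "send_rows", "payload": {"series": [{"ax": 0, "ay": 0, "az": 0, "dx": 0, "dy": -0.15, "dz": 0, "hand": 1}, {"ax": 0, "ay": 0, "az": 0, "dx": 0, "dy": -0.33, "dz": 0, "hand": 1}, {"ax": 0, "ay": 0, "az": 0, "dx": 0, "dy": -0.33, "dz": 0, "hand": 1}, {"ax": 0, "ay": 0, "az": 0, "dx": 0, "dy": -0.33, "dz": 0, "hand": 1}]}}

```text
clock: 25.25
eef_pos: [565.1, -45.5, 125.7]
tool_rot: [3.14, -0.0, -2.839]
force: [-2.1, 0.6, 5.5]
width: 6.3
gripper_force: 60.4
```

```bash
python3 - <<'E'
from h import *
for i in range(1):
  s=read_state(); d=s['eef_pos'][:2]-[564.9,-45.0]; print(s['eef_pos'].round(2),s['force'].round(1),s['torque'].round(2),'back',-(d@[-.297,.955]))
E
```

```text
[565.07 -45.52 125.65] [-2.1  0.6  5.5] [0.05 0.42 0.22] back 0.5452931547749391
```

Request:
{"api": "send_rows", "payload": {"series": [{"ax": 0, "ay": 0, "az": 0, "dx": 0, "dy": -0.07, "dz": 0, "hand": 1}, {"ax": 0, "ay": 0, "az": 0, "dx": 0, "dy": -0.07, "dz": 0, "hand": 1}, {"ax": 0, "ay": 0, "az": 0, "dx": 0, "dy": -0.07, "dz": 0, "hand": 1}]}}

```text
clock: 25.55
eef_pos: [565.1, -45.8, 125.7]
tool_rot: [3.14, -0.0, -2.839]
force: [-2.4, -0.1, 6.5]
width: 6.4
gripper_force: 60.4
```

```bash
cat > bk.py <<'E'
from h import *
s=read_state(); d=s['eef_pos'][:2]-[564.9,-45.0]; print(s['eef_pos'].round(2),s['force'].round(1),s['torque'].round(2),'back',-(d@[-.297,.955]))
E
python3 bk.py
```

```text
[565.14 -45.82 125.67] [-2.4 -0.1  6.5] [0.16 0.42 0.23] back 0.8538407100964502
```

Request:
{"api": "send_rows", "payload": {"series": [{"ax": 0, "ay": 0, "az": 0, "dx": 0, "dy": -0.04, "dz": 0, "hand": 1}, {"ax": 0, "ay": 0, "az": 0, "dx": 0, "dy": -0.04, "dz": 0, "hand": 1}]}}

```text
clock: 25.75
eef_pos: [565.2, -46.1, 125.7]
tool_rot: [3.14, -0.0, -2.839]
force: [-2.9, 1.4, 6.3]
width: 6.1
gripper_force: 60.4
```

```bash
python3 bk.py
```

```text
[565.24 -46.06 125.66] [-2.9  1.4  6.3] [0.2  0.5  0.21] back 1.1099814944036597
```

Request:
{"api": "send_rows", "payload": {"series": [{"ax": 0, "ay": 0, "az": 0, "dx": 0, "dy": -0.05, "dz": 0, "hand": 1}, {"ax": 0, "ay": 0, "az": 0, "dx": 0, "dy": -0.1, "dz": 0, "hand": 1}, {"ax": 0, "ay": 0, "az": 0, "dx": 0, "dy": -0.1, "dz": 0, "hand": 1}]}}

```text
clock: 26.05
eef_pos: [565.5, -47.0, 125.7]
tool_rot: [3.14, -0.0, -2.839]
force: [-1.6, 1.5, 5.6]
width: 6.4
gripper_force: 60.4
```

```bash
python3 bk.py;  python3 - <<'E'
from h import *
snap('top','s6top');s=snap('side','s6side')
a=load('s3')['pixels'][80:150,190:290].astype(float).mean(2);
# rest displacement in side image: project expected axis
from fit import own
p=[541.7,32.6,.302]
print(proj(s,[own(p,54,35,140)]),proj(s,[own(p,76,35,140)]))
c=cv2.resize(s['pixels'][85:165,190:290],(800,600),interpolation=cv2.INTER_CUBIC);cv2.imwrite('pics/o6.png',cv2.convertScaleAbs(c,alpha=1.6)[:,:,::-1])
E
```

```text
[565.55 -47.01 125.66] [-1.6  1.5  5.6] [0.19 0.51 0.14] back 2.115062498130751
[[217.40920722 131.88665289]] [[210.18103856 126.21192821]]
```

View pics/o6.png

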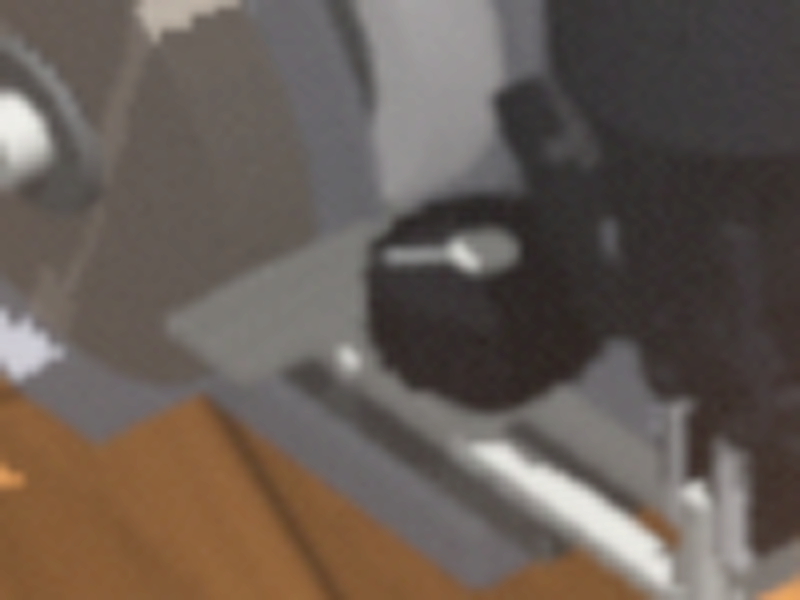

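Rest's edge is just off the stone, corner at (211,128) as predicted. Release with a small opening (the knob is near), rise.

Request:
{"api": "send_rows", "payload": {"series": [{"ax": 0, "ay": 0, "az": 0, "dx": 0, "dy": 0, "dz": 0, "hand": 0.75}, {"ax": 0, "ay": 0, "az": 0, "dx": 0, "dy": 0, "dz": 0, "hand": 0.75}, {"ax": 0, "ay": 0, "az": 0, "dx": 0, "dy": 0, "dz": 0, "hand": 0.75}, {"ax": 0, "ay": 0, "az": 0, "dx": 0, "dy": 0, "dz": -2, "hand": 0.75}, {"ax": 0, "ay": 0, "az": 0, "dx": 0, "dy": 0, "dz": -6, "hand": 0.75}, {"ax": 0, "ay": 0, "az": 0, "dx": 0, "dy": 0, "dz": -10, "hand": 0.4}, {"ax": 0, "ay": 0, "az": 0, "dx": 0, "dy": 0, "dz": -10, "hand": 0}, {"ax": 0, "ay": 0, "az": 0, "dx": 0, "dy": 0, "dz": -10, "hand": 0}]}}

```text
clock: 26.95
eef_pos: [566.5, -48.9, 225.9]
tool_rot: [-3.141, 0.001, -2.841]
force: [-0.5, -1.1, -0.8]
width: 64.4
gripper_force: 0.0
```

```bash
python3 st.py; python3 go.py 541.9 33.3 225 2.57
```

```text
tau7 0.019
26.95 tz -0.041 yaw -2.8410 q7 1.362 [ 0.01  0.   -0.04] [-0.5 -1.1 -0.8] [566.5 -48.9 225.9] 64.43600571931066 0.0
clk 26.95 pos [566.5 -48.9 225.9] [-3.141e+00  1.000e-03 -2.841e+00] q [ 0.61  0.64 -0.94  1.71  0.57  1.1   1.36]
d cm [-0.08  8.58  0.08] a [-0.     0.002  0.872]
```

Request:
{"api": "send_rows", "payload": {"series": [{"ax": 0, "ay": 0, "az": 0.14, "dx": 0, "dy": 2, "dz": 0, "hand": 0}, {"ax": 0, "ay": 0, "az": 0.28, "dx": 0, "dy": 4, "dz": 0, "hand": 0}, {"ax": 0, "ay": 0, "az": 0.42, "dx": 0, "dy": 6, "dz": 0, "hand": 0}, {"ax": 0, "ay": 0, "az": 0.56, "dx": 0, "dy": 8.5, "dz": 0, "hand": 0}, {"ax": 0, "ay": 0, "az": 0.7, "dx": 0, "dy": 8.5, "dz": 0, "hand": 0}, {"ax": 0, "ay": 0, "az": 0.872, "dx": 0, "dy": 8.5, "dz": 0, "hand": 0}, {"ax": 0, "ay": 0, "az": 0.872, "dx": 0, "dy": 8.5, "dz": 0, "hand": 0}, {"ax": 0, "ay": 0, "az": 0.872, "dx": 0, "dy": 8.5, "dz": 0, "hand": 0}]}}

```text
clock: 27.75
eef_pos: [540.3, 32.1, 224.3]
tool_rot: [-3.14, -0.001, 2.573]
force: [-0.5, -1.1, -0.2]
width: 85.4
gripper_force: 0.0
```

```bash
python3 st.py 1; python3 go.py 541.9 33.3 130 2.57; python3 -c "
from h import *
w=snap('wrist','w7');a=w['pixels'];cv2.imwrite('pics/w7.png',a[:,:,::-1])"
```

```text
tau7 -0.188
27.75 tz 0.035 yaw 2.5732 q7 0.486 [-0.01 -0.05  0.03] [-0.5 -1.1 -0.2] [540.3  32.1 224.3] 85.41101155618215 0.0
knob [541.8  32.8] turn 0.928  minus yaw 0.237
clk 27.8 pos [540.4  32.2 224.5] [-3.141e+00 -1.000e-03  2.573e+00] q [ 0.36  0.53 -0.72  1.78  0.41  0.99  0.49]
d cm [-0.07  0.18  9.44] a [-0.001 -0.001  0.003]
```

Request:
{"api": "send_rows", "payload": {"series": [{"ax": 0, "ay": 0, "az": 0, "dx": -0.05, "dy": 0.1, "dz": 4, "hand": 0}, {"ax": 0, "ay": 0, "az": 0, "dx": -0.05, "dy": 0.1, "dz": 7.5, "hand": 0}, {"ax": 0, "ay": 0, "az": 0, "dx": -0.05, "dy": 0.1, "dz": 9, "hand": 0}, {"ax": 0, "ay": 0, "az": 0, "dx": -0.05, "dy": 0.1, "dz": 9, "hand": 0}, {"ax": 0, "ay": 0, "az": 0, "dx": -0.05, "dy": 0.1, "dz": 9, "hand": 0}]}}

```text
clock: 28.35
eef_pos: [542.2, 33.2, 135.5]
tool_rot: [3.141, -0.0, 2.572]
force: [-0.2, 0.0, 0.1]
width: 85.4
gripper_force: 0.0
```

```bash
python3 st.py; python3 go.py 541.9 33.3 134 2.57
```

```text
tau7 -0.001
28.35 tz 0.004 yaw 2.5716 q7 0.387 [-0.01 -0.04  0.  ] [-0.2  0.   0.1] [542.2  33.2 135.5] 85.36490922222599 0.0
clk 28.35 pos [542.2  33.2 135.5] [ 3.141 -0.     2.572] q [ 0.3   0.64 -0.64  1.88  0.52  0.8   0.39]
d cm [ 0.03 -0.    0.15] a [ 0.001 -0.     0.002]
```

Request:
{"api": "send_rows", "payload": {"series": [{"ax": 0, "ay": 0, "az": 0, "dx": 0, "dy": 0, "dz": 0, "hand": 0.5}, {"ax": 0, "ay": 0, "az": 0, "dx": 0, "dy": 0, "dz": 0, "hand": 1}, {"ax": 0, "ay": 0, "az": 0, "dx": 0, "dy": 0, "dz": 0, "hand": 1}, {"ax": 0, "ay": 0, "az": 0, "dx": 0, "dy": 0, "dz": 0, "hand": 1}, {"ax": 0, "ay": 0, "az": 0, "dx": 0, "dy": 0, "dz": 0, "hand": 1}]}}

```text
clock: 28.85
eef_pos: [542.5, 32.9, 136.7]
tool_rot: [3.141, 0.002, 2.571]
force: [-2.2, -0.8, 6.4]
width: 47.8
gripper_force: 60.9
```

```bash
python3 st.py 1
```

```text
tau7 -0.002
28.85 tz 0.011 yaw 2.5708 q7 0.386 [-0.15  0.29  0.01] [-2.2 -0.8  6.4] [542.5  32.9 136.7] 47.818002976760496 60.86277365684509
knob [nan nan] turn nan  minus yaw nanang.py:9: RuntimeWarning: Mean of empty slice.
  d=P[(r<8)&(G>130)].mean(0)
  ret = um.true_divide(
```

Gripped. Turn clockwise.

Request:
{"api": "send_rows", "payload": {"series": [{"ax": 0, "ay": 0, "az": 0.05, "dx": 0, "dy": 0, "dz": 0, "hand": 1}, {"ax": 0, "ay": 0, "az": 0.12, "dx": 0, "dy": 0, "dz": 0, "hand": 1}, {"ax": 0, "ay": 0, "az": 0.19, "dx": 0, "dy": 0, "dz": 0, "hand": 1}, {"ax": 0, "ay": 0, "az": 0.26, "dx": 0, "dy": 0, "dz": 0, "hand": 1}, {"ax": 0, "ay": 0, "az": 0.33, "dx": 0, "dy": 0, "dz": 0, "hand": 1}, {"ax": 0, "ay": 0, "az": 0.4, "dx": 0, "dy": 0, "dz": 0, "hand": 1}, {"ax": 0, "ay": 0, "az": 0.47, "dx": 0, "dy": 0, "dz": 0, "hand": 1}, {"ax": 0, "ay": 0, "az": 0.54, "dx": 0, "dy": 0, "dz": 0, "hand": 1}, {"ax": 0, "ay": 0, "az": 0.6, "dx": 0, "dy": 0, "dz": 0, "hand": 1}, {"ax": 0, "ay": 0, "az": 0.6, "dx": 0, "dy": 0, "dz": 0, "hand": 1}]}}

```text
clock: 29.9
eef_pos: [542.2, 32.5, 136.7]
tool_rot: [3.141, 0.002, 1.97]
force: [-1.7, -1.8, 6.9]
width: 48.1
gripper_force: 60.8
```

```bash
sed -i 's/G>130/G>95/' ang.py; python3 st.py 1
```

```text
tau7 -0.412
29.9 tz 0.138 yaw 1.9700 q7 -0.089 [-0.41  0.39  0.14] [-1.7 -1.8  6.9] [542.2  32.5 136.7] 48.145867275850804 60.77998995780945
knob [541.8  32.6] turn 0.339  minus yaw 0.250
```

Request:
{"api": "send_rows", "payload": {"series": [{"ax": 0, "ay": 0, "az": 0.06, "dx": 0, "dy": 0, "dz": 0, "hand": 1}, {"ax": 0, "ay": 0, "az": 0.12, "dx": 0, "dy": 0, "dz": 0, "hand": 1}, {"ax": 0, "ay": 0, "az": 0.18, "dx": 0, "dy": 0, "dz": 0, "hand": 1}, {"ax": 0, "ay": 0, "az": 0.24, "dx": 0, "dy": 0, "dz": 0, "hand": 1}, {"ax": 0, "ay": 0, "az": 0.3, "dx": 0, "dy": 0, "dz": 0, "hand": 1}, {"ax": 0, "ay": 0, "az": 0.3, "dx": 0, "dy": 0, "dz": 0, "hand": 1}]}}

```text
clock: 30.55
eef_pos: [542.0, 32.5, 136.7]
tool_rot: [3.141, 0.002, 1.67]
force: [-1.9, -0.8, 7.9]
width: 47.9
gripper_force: 60.8
```

```bash
python3 st.py 1
```

```text
tau7 -0.443
30.55 tz 0.158 yaw 1.6702 q7 -0.323 [-0.45  0.49  0.16] [-1.9 -0.8  7.9] [542.   32.5 136.7] 47.92877943323649 60.759692788124084
knob [541.6  32.7] turn 0.046  minus yaw 0.258
```

Request:
{"api": "send_rows", "payload": {"series": [{"ax": 0, "ay": 0, "az": 0.06, "dx": 0, "dy": 0, "dz": 0, "hand": 1}, {"ax": 0, "ay": 0, "az": 0.12, "dx": 0, "dy": 0, "dz": 0, "hand": 1}, {"ax": 0, "ay": 0, "az": 0.17, "dx": 0, "dy": 0, "dz": 0, "hand": 1}, {"ax": 0, "ay": 0, "az": 0.17, "dx": 0, "dy": 0, "dz": 0, "hand": 1}]}}

```text
clock: 31.0
eef_pos: [541.9, 32.5, 136.7]
tool_rot: [3.141, 0.001, 1.501]
force: [-1.9, -2.0, 7.3]
width: 48.0
gripper_force: 60.7
```

```bash
python3 st.py 1
```

```text
tau7 -0.428
31.0 tz 0.177 yaw 1.5005 q7 -0.455 [-0.43  0.58  0.18] [-1.9 -2.   7.3] [541.9  32.5 136.7] 48.02278909661351 60.73257923126221
knob [541.6  32.7] turn -0.125  minus yaw 0.256
```

Request:
{"api": "send_rows", "payload": {"series": [{"ax": 0, "ay": 0, "az": 0.03, "dx": 0, "dy": 0, "dz": 0, "hand": 1}, {"ax": 0, "ay": 0, "az": 0.03, "dx": 0, "dy": 0, "dz": 0, "hand": 1}]}}

```text
clock: 31.25
eef_pos: [541.9, 32.5, 136.7]
tool_rot: [3.141, 0.001, 1.471]
force: [-3.3, -2.1, 6.7]
width: 47.8
gripper_force: 60.7
```

```bash
python3 st.py 1
```

```text
tau7 -0.355
31.25 tz 0.240 yaw 1.4711 q7 -0.478 [-0.47  0.57  0.24] [-3.3 -2.1  6.7] [541.9  32.5 136.7] 47.80130675850948 60.74188828468323
knob [541.6  32.7] turn -0.156  minus yaw 0.255
```

Request:
{"api": "send_rows", "payload": {"series": [{"ax": 0, "ay": 0, "az": 0.03, "dx": 0, "dy": 0, "dz": 0, "hand": 1}, {"ax": 0, "ay": 0, "az": 0.03, "dx": 0, "dy": 0, "dz": 0, "hand": 1}]}}

```text
clock: 31.5
eef_pos: [541.8, 32.5, 136.7]
tool_rot: [3.141, 0.001, 1.441]
force: [-2.1, -2.4, 7.0]
width: 48.0
gripper_force: 60.7
```

```bash
python3 st.py 1
```

```text
tau7 -0.353
31.5 tz 0.219 yaw 1.4412 q7 -0.501 [-0.43  0.58  0.22] [-2.1 -2.4  7. ] [541.8  32.5 136.7] 47.96023533965435 60.72567701339722
knob [541.6  32.7] turn -0.186  minus yaw 0.255
```

Request:
{"api": "send_rows", "payload": {"series": [{"ax": 0, "ay": 0, "az": 0.03, "dx": 0, "dy": 0, "dz": 0, "hand": 1}, {"ax": 0, "ay": 0, "az": 0.03, "dx": 0, "dy": 0, "dz": 0, "hand": 1}]}}

```text
clock: 31.75
eef_pos: [541.8, 32.5, 136.7]
tool_rot: [3.141, 0.001, 1.411]
force: [-3.1, -1.6, 8.5]
width: 48.1
gripper_force: 60.7
```

```bash
python3 st.py 1
```

```text
tau7 -0.356
31.75 tz 0.254 yaw 1.4111 q7 -0.524 [-0.46  0.59  0.25] [-3.1 -1.6  8.5] [541.8  32.5 136.7] 48.057540661261754 60.71344792842865
knob [541.6  32.7] turn -0.216  minus yaw 0.255
```

Request:
{"api": "send_rows", "payload": {"series": [{"ax": 0, "ay": 0, "az": 0.025, "dx": 0, "dy": 0, "dz": 0, "hand": 1}, {"ax": 0, "ay": 0, "az": 0.025, "dx": 0, "dy": 0, "dz": 0, "hand": 1}]}}

```text
clock: 32.0
eef_pos: [541.7, 32.5, 136.6]
tool_rot: [3.141, 0.001, 1.386]
force: [-2.2, -1.4, 7.7]
width: 48.3
gripper_force: 60.7
```

```bash
python3 st.py 1
```

```text
tau7 -0.368
32.0 tz 0.270 yaw 1.3863 q7 -0.544 [-0.36  0.62  0.27] [-2.2 -1.4  7.7] [541.7  32.5 136.6] 48.30032996112551 60.70342540740967
knob [541.6  32.7] turn -0.241  minus yaw 0.254
```

Request:
{"api": "send_rows", "payload": {"series": [{"ax": 0, "ay": 0, "az": 0.025, "dx": 0, "dy": 0, "dz": 0, "hand": 1}, {"ax": 0, "ay": 0, "az": 0.025, "dx": 0, "dy": 0, "dz": 0, "hand": 1}]}}

```text
clock: 32.25
eef_pos: [541.7, 32.4, 136.7]
tool_rot: [3.141, 0.001, 1.361]
force: [-3.1, -0.8, 8.1]
width: 47.7
gripper_force: 60.8
```

```bash
python3 st.py 1
```

```text
tau7 -0.436
32.25 tz 0.331 yaw 1.3614 q7 -0.563 [-0.39  0.6   0.33] [-3.1 -0.8  8.1] [541.7  32.4 136.7] 47.699565691015316 60.75844466686249
knob [541.6  32.7] turn -0.266  minus yaw 0.255
```

Request:
{"api": "send_rows", "payload": {"series": [{"ax": 0, "ay": 0, "az": 0.02, "dx": 0, "dy": 0, "dz": 0, "hand": 1}, {"ax": 0, "ay": 0, "az": 0.02, "dx": 0, "dy": 0, "dz": 0, "hand": 1}]}}

```text
clock: 32.5
eef_pos: [541.7, 32.3, 136.7]
tool_rot: [3.141, 0.001, 1.342]
force: [-2.7, -1.8, 8.4]
width: 48.3
gripper_force: 60.9
```

```bash
python3 st.py 1
```

```text
tau7 -0.465
32.5 tz 0.375 yaw 1.3417 q7 -0.578 [-0.36  0.68  0.37] [-2.7 -1.8  8.4] [541.7  32.3 136.7] 48.259900620928526 60.91876208782196
knob [541.5  32.7] turn -0.287  minus yaw 0.254
```

Request:
{"api": "send_rows", "payload": {"series": [{"ax": 0, "ay": 0, "az": 0.02, "dx": 0, "dy": 0, "dz": 0, "hand": 1}, {"ax": 0, "ay": 0, "az": 0.02, "dx": 0, "dy": 0, "dz": 0, "hand": 1}]}}

```text
clock: 32.75
eef_pos: [541.7, 32.3, 136.7]
tool_rot: [3.141, 0.001, 1.322]
force: [-2.9, -2.0, 8.2]
width: 48.1
gripper_force: 61.0
```

```bash
python3 st.py 1
```

```text
tau7 -0.514
32.75 tz 0.423 yaw 1.3219 q7 -0.594 [-0.4   0.7   0.42] [-2.9 -2.   8.2] [541.7  32.3 136.7] 48.05255424332603 60.981749296188354
knob [541.5  32.7] turn -0.305  minus yaw 0.255
```

Torque 0.42 against the hard end: tight. Ease off a little, release and rise.

Request:
{"api": "send_rows", "payload": {"series": [{"ax": 0, "ay": 0, "az": -0.03, "dx": 0, "dy": 0, "dz": 0, "hand": 1}, {"ax": 0, "ay": 0, "az": -0.06, "dx": 0, "dy": 0, "dz": 0, "hand": 1}, {"ax": 0, "ay": 0, "az": -0.06, "dx": 0, "dy": 0, "dz": 0, "hand": 0}, {"ax": 0, "ay": 0, "az": -0.06, "dx": 0, "dy": 0, "dz": 0, "hand": 0}, {"ax": 0, "ay": 0, "az": -0.06, "dx": 0, "dy": 0, "dz": 0, "hand": 0}, {"ax": 0, "ay": 0, "az": -0.06, "dx": 0, "dy": 0, "dz": -2, "hand": 0}, {"ax": 0, "ay": 0, "az": -0.06, "dx": 0, "dy": 0, "dz": -6, "hand": 0}, {"ax": 0, "ay": 0, "az": -0.06, "dx": 0, "dy": 0, "dz": -11, "hand": 0}, {"ax": 0, "ay": 0, "az": -0.06, "dx": 0, "dy": 0, "dz": -14, "hand": 0}, {"ax": 0, "ay": 0, "az": -0.06, "dx": 0, "dy": 0, "dz": -14, "hand": 0}]}}

```text
clock: 33.8
eef_pos: [545.0, 33.9, 280.0]
tool_rot: [3.132, -0.003, 1.381]
force: [0.6, 0.7, 1.2]
width: 85.4
gripper_force: 0.0
```

```bash
python3 st.py 1; python3 - <<'E'
from h import *
w=snap('wrist','w9')
from fit import own
p=[541.7,33.2,.302]
# edge line search: profile along own x at y=+25 (table, beyond knob), z=140
g=w['pixels'].astype(float).mean(2)
for y in (0,25):
    xs=np.arange(50,90,2); uv=proj(w,[own(p,x,y,140) for x in xs]).round().astype(int)
    print(y,uv[0],uv[-1],[int(g[v,u]) if 0<=v<420 and 0<=u<560 else -1 for u,v in uv])
print('tab',proj(w,[own(p,76-159.5,0,172)]))
E
```

```text
tau7 0.091
33.8 tz 0.026 yaw 1.3805 q7 -0.468 [-0.   -0.02  0.03] [0.6 0.7 1.2] [545.   33.9 280. ] 85.4206949868647 0.0
knob [541.5  32.9] turn -0.173  minus yaw 0.328
0 [241 141] [217  98] [197, 194, 191, 196, 190, 197, 195, 189, 187, 192, 197, 190, 185, 134, 96, 95, 102, 103, 111, 113]
25 [215 156] [190 114] [193, 197, 188, 195, 191, 196, 193, 191, 189, 190, 193, 190, 185, 136, 139, 135, 133, 132, 131, 134]
tab [[317.26443191 288.44890957]]
```

View pics/w9.png

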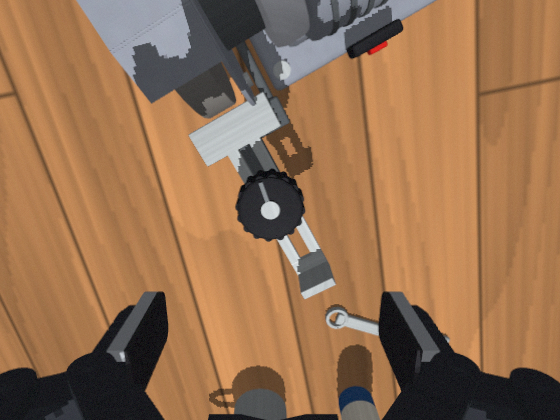

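The view shows the rest edge at own x ≈ 75.5 (gap about 2 mm). The knob pointer rests at −0.17 rad, which is clamped at the clockwise end. The hand is clear, so I'll hand in.

```bash
python3 -c "
from cell import finish_job; print(finish_job())"
```

```text
the job is handed in; nothing more can be done
None
```

The job is handed in: the knob was rocked free, with the highest torque read 0.52 N m (the stud shears at 0.6). I slackened it, slid the rest up until it lightly touched the stone, then drew it back to a gap of about 2 mm. The knob is tight again, turned clockwise to its hard end at about 0.42 N m, and the can, mug and wrench were left where they were.

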